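# Mark a batch of goat cheeses on the hand press

### The arm

A 7-joint arm with a two-finger parallel gripper is mounted at the origin on the work surface. World frame = base frame: x ahead of the robot, y to its left, z up, the work surface at z = 0. Lengths are in m, angles in degrees, forces in N, time in s.
With the tool pointing down it reaches from about 0.425 to 0.875 m from the base axis. Payload 4.7 kg.
Tool frame: the origin (TCP) lies at the centre of the arm's flange, where the gripper is bolted on; the fingertips stand 182 mm ahead of it and the grasp point (between the pads) lies 164 mm ahead of it (env.grip_depth is the distance from the TCP to the grasp point, in m); z points along the fingers, y is the line along which they close (so a half turn about z gives the same grasp; the last joint's range is limited). The gripper opens to 87 mm and grips with 3 to 60 N. Pads are 19 mm wide; open, the fingers measure 117 mm over their backs; the gripper's body (75 mm by 190 mm) begins 51 mm behind the grasp point.
Start: joints at [65.151, 18.392, -4.016, 83.108, 1.295, 78.541, -3.26], TCP at [0.281, -0.586, 0.405] pointing down, gripper open.
Joint ranges: [-163.93, 163.93], [-17.29, 119.83], [-79.2, 71.16], [3.27, 140.29], [-89.18, 269.18], [5.43, 117.66], [-154.24, 154.24]. Speed limits (degrees/s): [147.25, 147.25, 180, 180, 180, 180, 180].

### API

Orientations are given as [roll, pitch, yaw] about the fixed x, y, z axes, in that order (R = Rz(yaw) Ry(pitch) Rx(roll)).
In Python, from cell import env gives the robot as it stands. The module is installed in compiled form; this text tells all that it offers.
- The arm moves only by the tool send_rows, never from a script. Its arguments are lists of equal length, an entry for each row: "xyz": the shift along the tool's x, y, z in m, a list of three; "rotation": the turn, a rotation vector about the tool's x, y, z in rad, a list of three; "jaw": the opening, from 0 (shut) to 1 (fully open). A call has 1 to 20 rows; each row shifts and turns the commanded pose from where the row before left it, along the tool's axes as they then stand; what a row does not reach is not made up. A row lasts 1/10 s, in which the tool goes at most 50 mm and 8.59 degrees, less where a joint would pass 70% of its speed; a pose out of reach is approached as far as the arm can. A call is refused whole if a number of a shift passes 0.05 or a number of a turn 0.15, either way. A call with a gripper value outside its range is refused whole. The fingers move at their own pace and stop on an object; "newtons" is the grip in N (left out, the last holds). Time passes only in rows, so rows that do not move let the fingers close. It gives the time, the measured TCP pose, the force, the opening and the grip force at its end, in the units of the state.
- env.get_obs(): the state, without advancing time (a new reading comes with each control period).
- env.read_camera(name): name is "side" or "top" or "wrist"; returns a dict with "image" (420x560x3 uint8, blue, green, red), "fx", "fy", "cx", "cy" (pixels), "R" (3x3) and "t" (3): a world point X has camera coordinates R X + t. Camera axes: x right, y down, z forward; pixel columns grow to the right and rows downward; lengths in m; the calibration is good to about 2 mm. A picture is of the moment at which its call begins. There is no depth.
- env.sign_off(): hands the job in; it is judged then, once.
The state is a dict: "time_s": time; "qpos": joint angles; "joint_velocities": joint speeds; "effort": joint torques, N m; "tool_pos": TCP position; "tool_rot": TCP orientation; "force": force on the tool from outside, world axes, zero at the start; "wrist_torque": the same for the moment, N m; "grip_width": finger opening in m; "grasp_force": force on a finger pad.
Only numpy, scipy, OpenCV 4.12 (cv2) and the standard library are available. Lean on these libraries where they do the work, as an engineer would, in place of code of your own. Each camera call takes 0.05 s, during which the arm holds its last target. There are 200 camera calls.

### The job

Mark every cheese that lies on the blue draining mat: slide the press's clear guard fully open, lay each cheese flat and centred on a black die plate of its own, slide the guard fully shut, then pull the red-knobbed lever all the way to its stop towards the robot and let it return home. Then slide the guard fully open again, lay all the cheeses flat and side by side on the floor of the open wooden crate, and leave the guard fully shut. Never pull the lever unless the guard is shut, and leave everything else on the counter where it stands.

Things in the scene. Friction and masses are not known exactly. Their poses are not given: they have to be found in the camera images.
- cheese_a: round cream-coloured cheese, a firm disc 62 mm in diameter and 36 mm high, about 0.13 kg, standing flat on or near the blue mat; origin: centre of its underside, z up. There may be two or three cheeses (an absent one has no pose)
- cheese_b: round cream-coloured cheese, a firm disc 62 mm in diameter and 36 mm high, about 0.13 kg, standing flat on or near the blue mat; origin: centre of its underside, z up. There may be two or three cheeses (an absent one has no pose)
- cheese_c: round cream-coloured cheese, a firm disc 62 mm in diameter and 36 mm high, about 0.13 kg, standing flat on or near the blue mat; origin: centre of its underside, z up. There may be two or three cheeses (an absent one has no pose)
- mat: flat blue draining mat with white stripes, 300 x 200 mm (x, y), 1 mm thick, lying on the counter at the left or the right of the press; only a mark, cheeses stand at counter height; origin: its centre at counter level
- crate: open shallow wooden crate, fixed, outside 280 x 180 x 46 mm (x, y, z), walls and floor 7 mm thick (floor top 7 mm above the counter), on the other side of the press from the mat; origin: centre of its underside
- press: white hand marking press, fixed; origin on the counter under the middle of its chamber, x away from the robot (yaw within 0.12 rad). The open-topped chamber spans x -98 to 98, y -132 to 132 mm inside, floor 30 mm and 8 mm wide walls 82 mm above the counter; behind it a closed housing (x 98 to 340 mm, 82 mm high). A blue lever bracket, 90 mm high, stands outside the -y wall (y to -166 mm)
- die0 (a point): centre of a black round die plate 74 mm in diameter with a brass middle, flush with the chamber floor (30 mm above the counter), at press y = -83 mm; the three lie in a row 83 mm apart
- die1 (a point): centre of a black round die plate 74 mm in diameter with a brass middle, flush with the chamber floor (30 mm above the counter), at press y = 0 mm; the three lie in a row 83 mm apart
- die2 (a point): centre of a black round die plate 74 mm in diameter with a brass middle, flush with the chamber floor (30 mm above the counter), at press y = 83 mm; the three lie in a row 83 mm apart
- guard (a joint): clear guard in a yellow frame that slides flat over the chamber, its top 93 mm above the counter: 0 m = fully shut, 0.225 m = fully open, sliding along press +x; takes about 3 N to move, stays where it is left and may start up to 0.04 open. Shut counts below 0.008, open above 0.21
- guard_handle (a point): middle of the guard's black handle bar, 110 mm long along press y, 14 mm thick in x, 20 mm high, top 135 mm above the counter, 22 mm of air below it over the guard; the point is the bar's centre, 125 mm above the counter, at press x = guard joint - 80 mm, y = 0
- lever (a joint): sprung hand lever: 0 rad = home, leaning 0.35 rad away from the robot; grows as the knob is pulled towards the robot (press -x), stop at 0.9 rad. A spring (about 2 N at the knob at home, 7 N at the stop) swings it home when let go. Pivot at press (0, -177, 65) mm, axis along press y; knob centre 130 mm from it
- lever_tip (a point): centre of the lever's red knob, a short cylinder 32 mm in diameter and 36 mm long along press y, with flat ends, at press (45, -177, 187) mm at home and (-68, -177, 176) mm at the stop
Things that resemble listed ones, but are neither listed nor needed, are in the scene too. Leave any green or orange look-alike of the cheese_a alone.

How it is judged:
By the outcome, as a careful person would: the job done as asked, in the order asked, and still so for the second after the job is handed in, with the robot touching nothing.
Of cheese_a, cheese_b, cheese_c only 2 to 3 are there at a start; the rules pass over those that are not, and their reading is None.
At some moment in a run one of cheese_a, cheese_b, cheese_c may be knocked a few centimetres aside while the robot is not near it.
It also fails if it takes over 210 s, if anything falls off the work surface, if the arm or the gripper's body presses on something with over 40 N, if the wrist force passes 120 N, or if a joint passes its speed limit or range.

## Working session

There is one attempt and no reset: what is moved stays moved. The work goes in short steps, Python scripts to look and compute and a tool call to move; the robot and the scene stay as the last step left them, time stands still between calls to the robot, and variables do not carry over. Pictures are saved under pics/ and viewed, at most 16 in all, crops included, and the job is handed in when it is done.

Besides the shell and the picture viewer there is one more tool, called after "Call:" as name(argument=value, ...), one argument or row to a line, values as JSON. send_rows: Moves the arm, as the interface text tells. Its arguments: {"type":"object","properties":{"xyz":{"type":"array"},"rotation":{"type":"array"},"jaw":{"type":"array"},"newtons":{"type":"number"}},"required":["xyz","rotation","jaw"]}

```bash
mkdir -p pics; python3 - <<'E'
from cell import env
import cv2,numpy as np
o=env.get_obs();print({k:np.round(v,3) for k,v in o.items()}, env.grip_depth)
ims=[]
for n in["top","side"]:
    c=env.read_camera(n);cv2.imwrite(f"pics/{n}0.png",c["image"]);print(n,c["fx"],c["cx"],c["cy"],np.round(c["R"],3).tolist(),np.round(-c["R"].T@c["t"],3))
E
```

```text
{'time_s': np.float64(0.0), 'qpos': array([65.152, 18.442, -4.016, 83.176,  1.297, 78.542, -3.258]), 'joint_velocities': array([-0.06 ,  0.066,  0.037, -0.002, -0.05 , -0.016,  0.071]), 'effort': array([-1.0000e-03, -4.9129e+01, -4.0400e-01, -3.1253e+01, -6.4000e-02,
        4.4000e-02,  0.0000e+00]), 'tool_pos': array([ 0.281, -0.586,  0.404]), 'tool_rot': array([-1.79886e+02,  7.00000e-03,  2.56600e+01]), 'force': array([ 0.101, -0.264, -0.313]), 'wrist_torque': array([0.009, 0.016, 0.023]), 'grasp_force': np.float64(0.0), 'grip_width': np.float64(0.087)} 0.1635
top 448.85796533634135 276.5174690778622 210.76498108895447 [[0.019, -1.0, 0.004], [-0.991, -0.019, -0.134], [0.134, -0.002, -0.991]] [0.292 0.079 1.31 ]
side 512.8522563946559 280.40337531640796 204.97813192738707 [[-0.768, -0.641, 0.005], [-0.453, 0.536, -0.713], [0.454, -0.549, -0.702]] [-0.137  0.783  1.055]
```

View pics/top0.png

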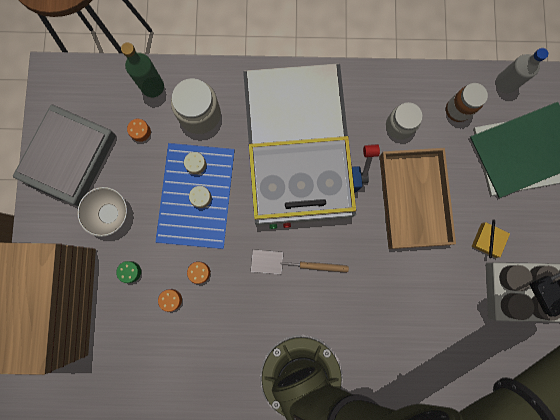

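View pics/side0.png

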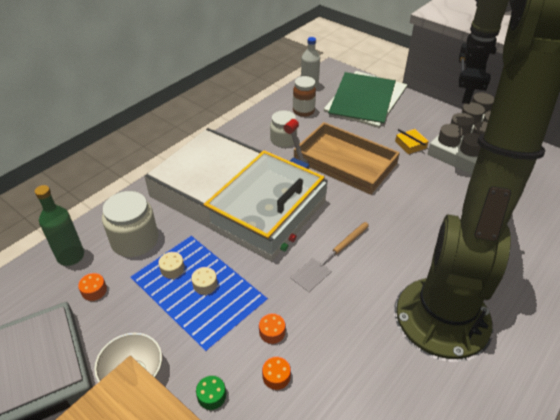

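The top view shows two cream cheeses on the mat, at about (194,162) and (200,197). The press is in the middle with the handle at (305,204), the red knob is at (372,151), and the crate is on the right around (418,200). Next I'll measure these.

```bash
cat > h.py <<'E'
from cell import env
import cv2,numpy as np
def cast(c,uv,z):
    d=c["R"].T@np.array([(uv[0]-c["cx"])/c["fx"],(uv[1]-c["cy"])/c["fy"],1.]);o=-c["R"].T@c["t"]
    return o+d*(z-o[2])/d[2]
def proj(c,X):
    p=c["R"]@np.asarray(X)+c["t"];return np.array([c["fx"]*p[0]/p[2]+c["cx"],c["fy"]*p[1]/p[2]+c["cy"]])
def blobs(c,lo,hi,amin):
    m=cv2.inRange(cv2.cvtColor(c["image"],cv2.COLOR_BGR2HSV),np.array(lo),np.array(hi))
    cs,_=cv2.findContours(m,cv2.RETR_EXTERNAL,cv2.CHAIN_APPROX_NONE)
    return [k for k in cs if cv2.contourArea(k)>amin]
def cen(k):
    m=cv2.moments(k);return np.array([m["m10"],m["m01"]])/m["m00"]
def cream(c,z,zname=""):
    for k in blobs(c,(15,35,120),(35,140,255),60):
        u=cen(k);a=cv2.contourArea(k);print("cream",zname,np.round(u,1),a,np.round(cast(c,u,z),3))
E
python3 - <<'E'
from h import *
for n in["top","side"]:
    c=env.read_camera(n);print(n)
    cream(c,.02)
    for k in blobs(c,(20,150,100),(32,255,255),100):
        P=np.array([cast(c,p[0],.093)[:2] for p in k],np.float32);print("yellow",np.round(cen(k)),cv2.contourArea(k),cv2.minAreaRect(P),np.round(cv2.boxPoints(cv2.minAreaRect(P)),3).tolist())
    for nm,lo,hi,z in [("red",(172,150,70),(180,255,255),.187),("red0",(0,180,70),(3,255,255),.187),("mat",(105,120,50),(125,255,255),0)]:
        for k in blobs(c,lo,hi,20): print(nm,np.round(cen(k),1),cv2.contourArea(k),np.round(cast(c,cen(k),z),3))
    for k in blobs(c,(0,0,0),(180,255,45),100):
        u=cen(k);P=cast(c,u,.125)
        if .3<P[0]<.8 and abs(P[1])<.2: print("black",np.round(u,1),cv2.contourArea(k),np.round(P,3),cv2.minAreaRect(np.array([cast(c,p[0],.13)[:2] for p in k],np.float32)))
c=env.read_camera("top")
g=cv2.resize(c["image"][130:260,140:480],None,fx=2.3,fy=2.3,interpolation=cv2.INTER_CUBIC);cv2.imwrite("pics/crop0.png",g)
E
```

```text
top
cream  [324.4 266.3] 142.0 [ 0.309 -0.063  0.02 ]
cream  [ 24.6 305.6] 6357.5 [0.183 0.78  0.02 ]
cream  [105.9 214. ] 997.5 [0.447 0.57  0.02 ]
cream  [189.7 157.7] 62.0 [0.619 0.335 0.02 ]
cream  [418.8 197.7] 5866.5 [ 0.513 -0.337  0.02 ]
cream  [73.7 33.5] 1146.5 [1.001 0.707 0.02 ]
cream  [100.1  34.9] 319.0 [0.998 0.626 0.02 ]
cream  [354.5  27.8] 22956.5 [ 1.038 -0.152  0.02 ]
cream  [121.5  23. ] 1598.5 [1.039 0.563 0.02 ]
cream  [15.7 85.8] 5499.0 [0.83  0.868 0.02 ]
yellow [499. 241.] 288.5 ((0.3826471269130707, -0.5250194668769836), (0.04158901423215866, 0.0721413791179657), 65.94615173339844) [[0.3409999907016754, -0.5289999842643738], [0.40700000524520874, -0.5590000152587891], [0.42399999499320984, -0.5210000276565552], [0.3580000102519989, -0.4909999966621399]]
yellow [485. 238.] 236.0 ((0.3967905640602112, -0.4940953850746155), (0.03535693883895874, 0.0727241039276123), 69.58184051513672) [[0.3569999933242798, -0.49799999594688416], [0.42500001192092896, -0.5230000019073486], [0.43700000643730164, -0.49000000953674316], [0.36899998784065247, -0.4650000035762787]]

[... 1639 characters left out ...]
711547852), 75.03923797607422) [[0.3269999921321869, -0.44999998807907104], [0.4009999930858612, -0.4690000116825104], [0.4129999876022339, -0.42800000309944153], [0.33799999952316284, -0.40799999237060547]]
yellow [417. 135.] 110.0 ((0.3544378876686096, -0.4808123707771301), (0.034533318132162094, 0.07531345635652542), 76.05895233154297) [[0.3140000104904175, -0.4880000054836273], [0.3869999945163727, -0.5070000290870667], [0.39500001072883606, -0.4729999899864197], [0.32199999690055847, -0.45500001311302185]]
red0 [292.2 123.4] 47.0 [ 0.612 -0.175  0.187]
mat [203.2 295.4] 6516.0 [0.486 0.326 0.   ]
mat [300.  162.3] 34.0 [ 0.622 -0.233  0.   ]
mat [311.2  39.7] 23.5 [ 1.101 -0.918  0.   ]
```

View pics/crop0.png

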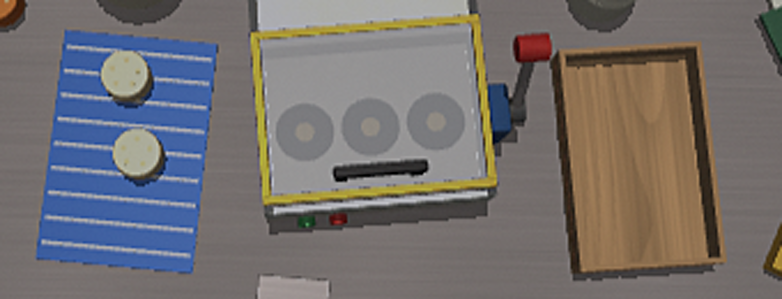

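```bash
cat >> h.py <<'E'
def disc(c,uv,r,z,test):
    """centre of the largest blob passing test within r px of uv, cast onto z"""
    m=test(c["image"].astype(int),cv2.cvtColor(c["image"],cv2.COLOR_BGR2HSV).astype(int)).astype(np.uint8)*255
    w=np.zeros_like(m);cv2.circle(w,tuple(int(round(v)) for v in uv),r,255,-1)
    cs,_=cv2.findContours(m&w,cv2.RETR_EXTERNAL,cv2.CHAIN_APPROX_NONE)
    if not cs: return None
    k=cv2.convexHull(max(cs,key=cv2.contourArea));u=cen(k)
    return np.round(u,1),cv2.contourArea(k),np.round(cast(c,u,z),4)
cr=lambda b,h:(b[...,2]-b[...,0]>15)&(b[...,2]>110)
E
python3 - <<'E'
from h import *
T=env.read_camera("top");S=env.read_camera("side")
for uv in[(195,163),(200,197)]: print("top cheese",disc(T,uv,18,.020,cr))
for uv in[(171,265),(204,281)]: print("side cheese",disc(S,uv,20,.020,cr))
D=[]
for uv in[(272.2,187.4),(300.9,185.2),(329.1,183)]:
    g=T["image"][int(uv[1]),int(uv[0])-20:int(uv[0])+21].mean(1).round().astype(int)
    r=disc(T,uv,19,.03,lambda b,h:b.sum(2)<3*135);D.append(r);print("die",r)
print(g)
bk=lambda b,h:b.sum(2)<3*50
print("handle",disc(T,(305.6,203.9),24,.128,bk),disc(S,(290,195),22,.125,bk))
rd=lambda b,h:(b[...,2]>90)&(b[...,2]>2.2*b[...,1])
print("knob",disc(T,(372,150),14,.187,rd),disc(S,(292,124),14,.187,rd))
for n,uv in zip("abcd",[(556,52),(702,44),(722,262),(574,272)]): print("crate corner",np.round(cast(T,(uv[0]/2.3+140,uv[1]/2.3+130),.046),3))
E
```

```text
top cheese (array([193.8, 161.6]), 304.0, array([0.6076, 0.3226, 0.02  ]))
top cheese (array([199. , 195.9]), 315.5, array([0.5055, 0.303 , 0.02  ]))
side cheese (array([170.3, 261.7]), 349.0, array([0.6156, 0.3162, 0.02  ]))
side cheese (array([203.4, 277.5]), 371.5, array([0.5134, 0.2969, 0.02  ]))
die (array([272., 187.]), 470.0, array([0.5341, 0.0909, 0.03  ]))
die (array([300.8, 184.8]), 470.0, array([0.5422, 0.0076, 0.03  ]))
die (array([329. , 182.3]), 473.0, array([ 0.5512, -0.0744,  0.03  ]))
[123 125 124 121 136 152 151 144 120 123 125 123 124 124 124 123 132 138
 136 138 136 136 136 138 135 122 123 123 123 123 123 123 119 144 149 150
 147 156 136 144  62]
handle (array([304.8, 203.8]), 217.5, array([0.4717, 0.0017, 0.128 ])) (array([289.3, 195.9]), 278.5, array([0.4681, 0.0135, 0.125 ]))
knob (array([372.1, 149.5]), 118.5, array([ 0.6076, -0.1664,  0.187 ])) (array([291.9, 124. ]), 72.5, array([ 0.6113, -0.1726,  0.187 ]))
crate corner [ 0.639 -0.225  0.046]
crate corner [ 0.653 -0.409  0.046]
crate corner [ 0.378 -0.425  0.046]
crate corner [ 0.362 -0.243  0.046]
```

The measurements agree with the given sizes: the press origin is about (0.5425, 0.0075) with yaw 5.9°, and the die spacing is 83 mm. With the tool at yaw 95.9°, tool x is press y and tool y is press x. I'll rotate first.

Call:
send_rows(
  xyz=[
    [0, 0, 0],
    [0, 0, 0],
    [0, 0, 0],
    [0, 0, 0],
    [0, 0, 0],
    [0, 0, 0],
    [0, 0, 0],
    [0, 0, 0],
    [0, 0, 0],
    [0, 0, 0],
    [0.04, 0.017, 0],
    [0.04, 0.017, 0],
    [0.04, 0.017, 0],
    [0.04, 0.017, 0],
    [0.04, 0.017, 0],
    [0.04, 0.017, 0],
    [0.04, 0.017, 0],
    [0.04, 0.017, 0],
    [0.04, 0.017, 0],
    [0, 0, 0],
  ],
  rotation=[
    [0, 0, -0.136],
    [0, 0, -0.136],
    [0, 0, -0.136],
    [0, 0, -0.136],
    [0, 0, -0.136],
    [0, 0, -0.136],
    [0, 0, -0.136],
    [0, 0, -0.136],
    [0, 0, -0.136],
    [0, 0, 0],
    [0, 0, 0],
    [0, 0, 0],
    [0, 0, 0],
    [0, 0, 0],
    [0, 0, 0],
    [0, 0, 0],
    [0, 0, 0],
    [0, 0, 0],
    [0, 0, 0],
    [0, 0, 0],
  ],
  jaw=[0.6, 0.6, 0.6, 0.6, 0.6, 0.6, 0.6, 0.6, 0.6, 0.6, 0.6, 0.6, 0.6, 0.6, 0.6, 0.6, 0.6, 0.6, 0.6, 0.6],
)

```text
time_s: 2.35
tool_pos: [0.3994, -0.2062, 0.4054]
tool_rot: [179.9, -0.0, 96.1]
force: [0.1, 0.5, -0.2]
grip_width: 0.0522
grasp_force: 0.0
```

```bash
cat >> h.py <<'E'
O=np.array([.5425,.0075]);YAW=np.radians(5.9)
def press(P):
    d=np.asarray(P)[:2]-O;c,s=np.cos(YAW),np.sin(YAW);return np.round([c*d[0]+s*d[1],-s*d[0]+c*d[1]],4)
def st():
    o=env.get_obs();print(f"t {o['time_s']:.1f} press {press(o['tool_pos'])} z {o['tool_pos'][2]:.4f} rot {np.round(o['tool_rot'],2)} q7 {o['qpos'][6]:.0f} F {np.round(o['force'],1)} w {o['grip_width']:.4f} g {o['grasp_force']:.1f}")
E
python3 -c "
from h import *
st()"
```

```text
t 2.4 press [-0.1643 -0.1979] z 0.4054 rot [ 1.7991e+02 -1.0000e-02  9.6150e+01] q7 33 F [ 0.1  0.5 -0.2] w 0.0522 g 0.0
```

Call:
send_rows(
  xyz=[
    [0.0396, 0.018, 0],
    [0.0396, 0.018, 0],
    [0.0396, 0.018, 0],
    [0.0396, 0.018, 0],
    [0.0396, 0.018, 0],
    [0, 0, 0],
    [0, 0, 0.029],
    [0, 0, 0.029],
    [0, 0, 0.029],
    [0, 0, 0.028],
    [0, 0, 0],
    [0, 0, 0],
    [0, 0, 0],
    [0, 0, 0],
    [0, 0, 0],
    [0, 0, 0],
  ],
  rotation=[
    [0, 0, 0],
    [0, 0, 0],
    [0, 0, 0],
    [0, 0, 0],
    [0, 0, 0],
    [0, 0, 0],
    [0, 0, 0],
    [0, 0, 0],
    [0, 0, 0],
    [0, 0, 0],
    [0, 0, 0],
    [0, 0, 0],
    [0, 0, 0],
    [0, 0, 0],
    [0, 0, 0],
    [0, 0, 0],
  ],
  jaw=[0.6, 0.6, 0.6, 0.6, 0.6, 0.6, 0.6, 0.6, 0.6, 0.6, 0.6, 0, 0, 0, 0, 0],
  newtons=15,
)

```text
time_s: 3.95
tool_pos: [0.468, -0.0063, 0.2909]
tool_rot: [179.8, 0.1, 95.8]
force: [4.5, -0.7, 0.7]
grip_width: 0.0201
grasp_force: 1.5
```

```bash
python3 -c "
from h import *
st()
c=env.read_camera('side');T=env.read_camera('top');cv2.imwrite('pics/h1.png',np.hstack([c['image'][60:320,150:450],T['image'][100:360,150:450]]))"
```

```text
t 4.0 press [-0.0756 -0.0061] z 0.2909 rot [1.7976e+02 6.0000e-02 9.5770e+01] q7 1 F [ 4.5 -0.7  0.7] w 0.0201 g 1.5
```

View pics/h1.png

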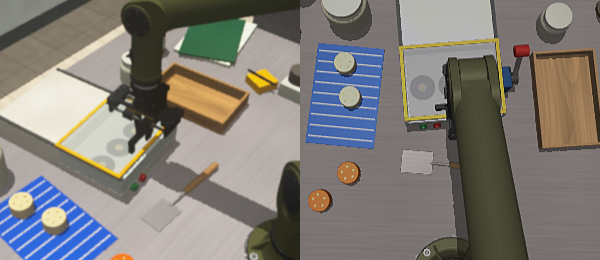

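The gripper straddles the handle bar with the fingers still closing. I'll finish the close and slide the guard open.

Call:
send_rows(
  xyz=[
    [0, 0, 0],
    [0, 0, 0],
    [0, 0, 0],
    [0, 0, 0],
    [0, 0.02, 0],
    [0, 0.02, 0],
    [0, 0.02, 0],
    [0, 0.02, 0],
    [0, 0.02, 0],
    [0, 0.02, 0],
    [0, 0.02, 0],
    [0, 0.02, 0],
    [0, 0.02, 0],
    [0, 0.02, 0],
    [0, 0.01, 0],
    [0, 0.004, 0],
    [0, 0.004, 0],
    [0, 0, 0],
  ],
  rotation=[
    [0, 0, 0],
    [0, 0, 0],
    [0, 0, 0],
    [0, 0, 0],
    [0, 0, 0],
    [0, 0, 0],
    [0, 0, 0],
    [0, 0, 0],
    [0, 0, 0],
    [0, 0, 0],
    [0, 0, 0],
    [0, 0, 0],
    [0, 0, 0],
    [0, 0, 0],
    [0, 0, 0],
    [0, 0, 0],
    [0, 0, 0],
    [0, 0, 0],
  ],
  jaw=[0, 0, 0, 0, 0, 0, 0, 0, 0, 0, 0, 0, 0, 0, 0, 0, 0, 0],
  newtons=15,
)

```text
time_s: 5.85
tool_pos: [0.6839, 0.0156, 0.2906]
tool_rot: [-179.9, 0.1, 95.8]
force: [-0.9, -0.7, 6.9]
grip_width: 0.0138
grasp_force: 15.0
```

```bash
python3 -c "
from h import *
st()"
```

```text
t 5.8 press [ 0.1414 -0.0065] z 0.2906 rot [-1.7993e+02  5.0000e-02  9.5780e+01] q7 -12 F [-0.9 -0.7  6.9] w 0.0138 g 15.0
```

Call:
send_rows(
  xyz=[
    [0, 0.003, 0],
    [0, 0.003, 0],
    [0, 0.002, 0],
    [0, 0, 0],
  ],
  rotation=[
    [0, 0, 0],
    [0, 0, 0],
    [0, 0, 0],
    [0, 0, 0],
  ],
  jaw=[0, 0, 0, 0],
)

```text
time_s: 6.25
tool_pos: [0.6898, 0.0164, 0.2906]
tool_rot: [-179.5, 0.1, 95.8]
force: [-9.4, -1.7, 12.5]
grip_width: 0.0137
grasp_force: 15.0
```

```bash
python3 -c "
from h import *
st()"
```

```text
t 6.2 press [ 0.1475 -0.0063] z 0.2906 rot [-1.7953e+02  1.0000e-01  9.5790e+01] q7 -12 F [-9.4 -1.7 12.5] w 0.0137 g 15.0
```

Call:
send_rows(
  xyz=[
    [0, -0.003, 0],
    [0, 0, 0],
    [0, 0, 0],
    [0, 0, 0],
    [0, 0, 0],
    [0, 0, -0.04],
    [0, 0, -0.04],
    [0, 0, -0.04],
    [0.038, -0.019, 0],
    [0.038, -0.019, 0],
    [0.038, -0.019, 0],
    [0.038, -0.019, 0],
    [0.038, -0.019, 0],
    [0, 0, 0],
  ],
  rotation=[
    [0, 0, 0],
    [0, 0, 0],
    [0, 0, 0],
    [0, 0, 0],
    [0, 0, 0],
    [0, 0, 0],
    [0, 0, 0],
    [0, 0, 0],
    [0, 0, 0],
    [0, 0, 0],
    [0, 0, 0],
    [0, 0, 0],
    [0, 0, 0],
    [0, 0, 0],
  ],
  jaw=[0, 0.5, 0.5, 0.5, 0.5, 0.5, 0.5, 0.5, 1, 1, 1, 1, 1, 1],
)

```text
time_s: 7.65
tool_pos: [0.5705, 0.2033, 0.4106]
tool_rot: [-180.0, -0.2, 96.5]
force: [0.1, 0.6, 0.6]
grip_width: 0.0824
grasp_force: 0.0
```

```bash
cat >> h.py <<'E'
def look(P,z=.036,names=("top","side")):
    for n in names:
        c=env.read_camera(n);r=disc(c,proj(c,[*P,z]),24,z,cr)
        print(n,r,press(r[2]) if r else None)
E
python3 -c "
from h import *
st()
for P in[(.503,.302),(.604,.3215)]: look(P)
c=env.read_camera('side');cv2.imwrite('pics/s2.png',c['image'])"
```

```text
t 7.7 press [0.048  0.1918] z 0.4106 rot [-179.96   -0.18   96.46] q7 -26 F [0.1 0.6 0.6] w 0.0824 g 0.0
top (array([199., 196.]), 319.5, array([0.5026, 0.3002, 0.036 ])) [-0.0096  0.2953]
side (array([203.7, 279.9]), 484.0, array([0.4975, 0.3091, 0.036 ])) [-0.0138  0.3046]
top (array([193.9, 161.6]), 306.0, array([0.6036, 0.3194, 0.036 ])) [0.0928 0.304 ]
side (array([170.6, 264.2]), 470.0, array([0.5971, 0.3284, 0.036 ])) [0.0873 0.3136]
```

View pics/s2.png

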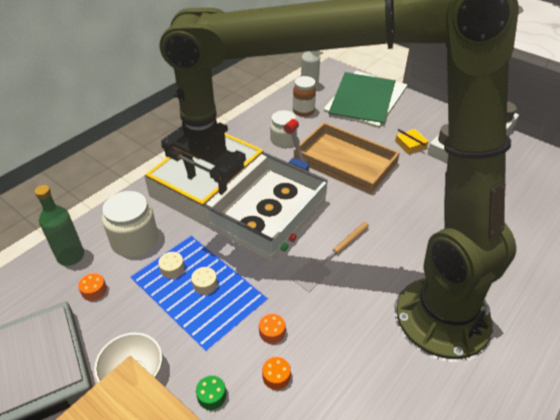

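The guard is open and the three dies are clear, at about (285,191), (269,207) and (253,225). Both cheeses are still in place, so I'll grasp the nearer one.

Call:
send_rows(
  xyz=[
    [0.0353, -0.0192, 0],
    [0.0353, -0.0192, 0],
    [0.0353, -0.0192, 0],
    [0, 0, 0],
    [0, 0, 0.045],
    [0, 0, 0.045],
    [0, 0, 0.045],
    [0, 0, 0.045],
    [0, 0, 0.03],
    [0, 0, 0.012],
    [0, 0, 0],
    [0, 0, 0],
    [0, 0, 0],
    [0, 0, 0],
    [0, 0, 0],
    [0, 0, 0],
    [0, 0, 0],
  ],
  rotation=[
    [0, 0, 0],
    [0, 0, 0],
    [0, 0, 0],
    [0, 0, 0],
    [0, 0, 0],
    [0, 0, 0],
    [0, 0, 0],
    [0, 0, 0],
    [0, 0, 0],
    [0, 0, 0],
    [0, 0, 0],
    [0, 0, 0],
    [0, 0, 0],
    [0, 0, 0],
    [0, 0, 0],
    [0, 0, 0],
    [0, 0, 0],
  ],
  jaw=[1, 1, 1, 1, 1, 1, 1, 1, 1, 1, 1, 0, 0, 0, 0, 0, 0],
  newtons=20,
)

```text
time_s: 9.6
tool_pos: [0.5073, 0.2955, 0.1887]
tool_rot: [179.9, 0.0, 95.8]
force: [-1.0, -0.8, 5.9]
grip_width: 0.0614
grasp_force: 20.0
```

```bash
python3 -c "
from h import *
st()
c=env.read_camera('side')
br=lambda b,h:(b[...,2]-b[...,0]>40)
for uv in[(285,191),(269,207),(253,225)]:
  r=disc(c,uv,9,.03,br);print(r,press(r[2]))"
```

```text
t 9.6 press [-0.0054  0.2901] z 0.1887 rot [1.7993e+02 1.0000e-02 9.5800e+01] q7 -46 F [-1.  -0.8  5.9] w 0.0614 g 20.0
(array([285. , 190.4]), 47.0, array([ 0.5543, -0.0749,  0.03  ])) [ 0.0033 -0.0832]
(array([268.6, 206.6]), 52.0, array([0.5468, 0.0072, 0.03  ])) [ 0.0042 -0.0007]
(array([251.7, 224.2]), 49.5, array([0.5375, 0.089 , 0.03  ])) [0.0034 0.0816]
```

The grasp is about 7 mm off-centre along the pad width. I'll open, shift and regrip.

Call:
send_rows(
  xyz=[
    [0, 0, 0],
    [0, 0, 0],
    [0, 0, 0],
    [0.007, 0, 0],
    [0, 0, 0],
    [0, 0, 0],
    [0, 0, 0],
    [0, 0, 0],
    [0, 0, 0],
    [0, 0, 0],
  ],
  rotation=[
    [0, 0, 0],
    [0, 0, 0],
    [0, 0, 0],
    [0, 0, 0],
    [0, 0, 0],
    [0, 0, 0],
    [0, 0, 0],
    [0, 0, 0],
    [0, 0, 0],
    [0, 0, 0],
  ],
  jaw=[0.85, 0.85, 0.85, 0.85, 0.85, 0, 0, 0, 0, 0],
)

```text
time_s: 10.65
tool_pos: [0.5064, 0.3021, 0.1876]
tool_rot: [-180.0, 0.0, 95.8]
force: [0.0, 0.4, -0.8]
grip_width: 0.0617
grasp_force: 20.0
```

```bash
python3 -c "
from h import *
st()
look((.503,.302))
c=env.read_camera('wrist');cv2.imwrite('pics/w1.png',c['image'])"
```

```text
t 10.7 press [-0.0056  0.2968] z 0.1876 rot [-179.99    0.     95.78] q7 -46 F [ 0.   0.4 -0.8] w 0.0617 g 20.0
top None None
side (array([199.5, 284.2]), 235.0, array([0.4959, 0.3248, 0.036 ])) [-0.0137  0.3204]
```

View pics/w1.png

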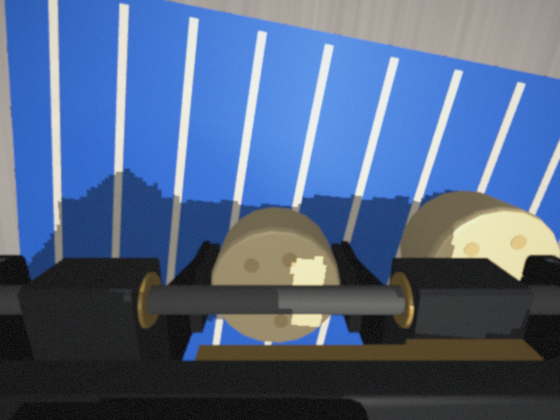

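The wrist view shows the cheese held between the pads, with its top face centred near (276,287). I'll cast that point to get the hold offset.

```bash
python3 -c "
from h import *
c=env.read_camera('wrist')
for v in(232,287,342):
  print(press(cast(c,(276,v),.036)))
print(press(cast(c,(220,287),.036)),press(cast(c,(333,287),.036)));st()"
```

```text
[-0.0055  0.3263]
[-0.0056  0.2987]
[-0.0056  0.2677]
[-0.0318  0.2987] [0.0211 0.2986]
t 10.8 press [-0.0056  0.2967] z 0.1876 rot [-1.7999e+02  1.0000e-02  9.5780e+01] q7 -46 F [ 0.9  0.  -2.1] w 0.0613 g 20.0
```

Call:
send_rows(
  xyz=[
    [0, 0, -0.035],
    [0, 0, -0.045],
    [0, 0, -0.045],
    [0, 0, -0.045],
    [0, 0, 0],
    [-0.037, 0.001, 0],
    [-0.037, 0.001, 0],
    [-0.037, 0.001, 0],
    [-0.037, 0.001, 0],
    [-0.037, 0.001, 0],
    [-0.037, 0.001, 0],
    [-0.037, 0.001, 0],
    [-0.037, 0.001, 0],
    [0, 0, 0],
    [0, 0, 0],
  ],
  rotation=[
    [0, 0, 0],
    [0, 0, 0],
    [0, 0, 0],
    [0, 0, 0],
    [0, 0, 0],
    [0, 0, 0],
    [0, 0, 0],
    [0, 0, 0],
    [0, 0, 0],
    [0, 0, 0],
    [0, 0, 0],
    [0, 0, 0],
    [0, 0, 0],
    [0, 0, 0],
    [0, 0, 0],
  ],
  jaw=[0, 0, 0, 0, 0, 0, 0, 0, 0, 0, 0, 0, 0, 0, 0],
)

```text
time_s: 12.35
tool_pos: [0.544, 0.0073, 0.3569]
tool_rot: [-179.9, -0.0, 95.6]
force: [-1.0, 0.8, -2.1]
grip_width: 0.0615
grasp_force: 20.0
```

```bash
python3 -c "
from h import *
st()"
```

```text
t 12.3 press [ 0.0014 -0.0003] z 0.3569 rot [-1.7992e+02 -2.0000e-02  9.5630e+01] q7 -5 F [-1.   0.8 -2.1] w 0.0615 g 20.0
```

Call:
send_rows(
  xyz=[
    [0, 0, 0.04],
    [0, 0, 0.04],
    [0, 0, 0.035],
    [0, 0, 0.015],
    [0, 0.0005, 0.008],
    [0, 0, 0],
    [0, 0, 0],
  ],
  rotation=[
    [0, 0, 0],
    [0, 0, 0],
    [0, 0, 0],
    [0, 0, 0],
    [0, 0, 0],
    [0, 0, 0],
    [0, 0, 0],
  ],
  jaw=[0, 0, 0, 0, 0, 0, 0],
)

```text
time_s: 13.05
tool_pos: [0.5456, 0.009, 0.2212]
tool_rot: [179.9, 0.0, 95.8]
force: [-0.1, -0.4, -0.5]
grip_width: 0.0615
grasp_force: 20.0
```

```bash
python3 -c "
from h import *
st()"
```

```text
t 13.1 press [0.0032 0.0012] z 0.2212 rot [1.7985e+02 2.0000e-02 9.5820e+01] q7 -11 F [-0.1 -0.4 -0.5] w 0.0615 g 20.0
```

Call:
send_rows(
  xyz=[
    [-0.001, -0.001, 0.003],
    [0, 0, 0],
    [0, 0, 0],
    [0, 0, 0],
    [0, 0, 0],
    [0, 0, -0.04],
    [0, 0, -0.04],
    [0, 0, -0.04],
    [0, 0, -0.04],
    [0.038, 0.011, 0],
    [0.038, 0.011, 0],
    [0.038, 0.011, 0],
    [0.038, 0.011, 0],
    [0.038, 0.011, 0],
    [0.038, 0.011, 0],
    [0.038, 0.011, 0],
    [0.038, 0.011, 0],
    [0, 0, 0],
    [0, 0, 0],
  ],
  rotation=[
    [0, 0, 0],
    [0, 0, 0],
    [0, 0, 0],
    [0, 0, 0],
    [0, 0, 0],
    [0, 0, 0],
    [0, 0, 0],
    [0, 0, 0],
    [0, 0, 0],
    [0, 0, 0],
    [0, 0, 0],
    [0, 0, 0],
    [0, 0, 0],
    [0, 0, 0],
    [0, 0, 0],
    [0, 0, 0],
    [0, 0, 0],
    [0, 0, 0],
    [0, 0, 0],
  ],
  jaw=[0, 0, 0.85, 0.85, 0.85, 0.85, 0.85, 0.85, 1, 1, 1, 1, 1, 1, 1, 1, 1, 1, 1],
)

```text
time_s: 14.95
tool_pos: [0.6001, 0.3201, 0.3762]
tool_rot: [-179.9, -0.0, 95.9]
force: [-0.2, -0.7, -0.3]
grip_width: 0.0869
grasp_force: 0.0
```

```bash
python3 -c "
from h import *
st()
c=env.read_camera('wrist');cv2.imwrite('pics/w2.png',np.vstack([c['image'][:],]));s=env.read_camera('side')
cv2.imwrite('pics/s3.png',np.hstack([cv2.resize(c['image'],(400,300)),cv2.resize(s['image'][120:360,80:400],(400,300))]))
np.savez('w2.npz',**c)
look((.604,.3215),names=['side'])"
```

```text
t 14.9 press [0.0895 0.3051] z 0.3762 rot [-1.7994e+02 -1.0000e-02  9.5940e+01] q7 -39 F [-0.2 -0.7 -0.3] w 0.0869 g 0.0
side (array([171. , 264.7]), 468.0, array([0.5952, 0.3289, 0.036 ])) [0.0855 0.3143]
```

View pics/s3.png

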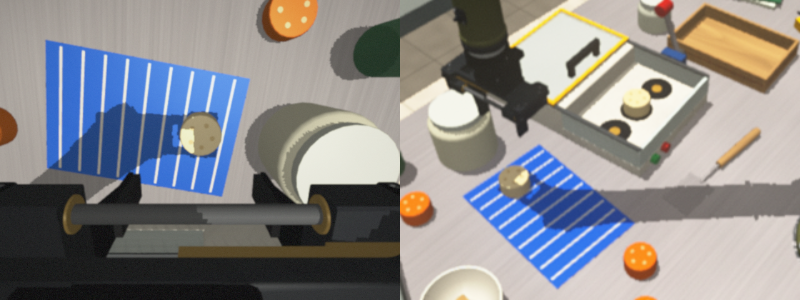

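```bash
python3 -c "
from h import *
T=env.read_camera('top');S=env.read_camera('side')
Pm=[np.diag([1,1,1])@np.array([[c['fx'],0,c['cx']],[0,c['fy'],c['cy']],[0,0,1]])@np.c_[c['R'],c['t']] for c in(T,S)]
X=cv2.triangulatePoints(*Pm,np.array([[193.],[98]]),np.array([[127.],[208]]));X=(X/X[3])[:3,0];print(X,press(X))
print([np.round(cast(T,(u,v),X[2]),3) for u,v in((193,118),(173,98),(213,98))],cast(S,(135,250),0.02))
c=dict(np.load('w2.npz'))
for u,v in((276,188),(296,165),(255,190),(276,215)): print(press(cast(c,(u,v),.036)))
"
```

```text
[0.76353718 0.31392437 0.11886527] [0.2514 0.2821]
[array([0.706, 0.311, 0.119]), array([0.762, 0.369, 0.119]), array([0.765, 0.259, 0.119])] [0.71654187 0.3496704  0.02      ]
[0.0896 0.3089]
[0.1098 0.3328]
[0.0679 0.3068]
[0.0897 0.2796]
```

The first cheese sits centred on die 1, and cheese A is unmoved. The jar is within about 2 mm of the gripper body in this orientation, so I'll turn the tool 90° for this pick.

Call:
send_rows(
  xyz=[
    [0, 0, 0],
    [0, 0, 0],
    [0, 0, 0],
    [0, 0, 0],
    [0, 0, 0],
    [0, 0, 0],
    [0, 0, 0],
    [0, 0, 0],
    [0, 0, 0],
    [0, 0, 0],
    [0, 0, 0],
    [0, 0, 0],
    [0, 0, 0],
  ],
  rotation=[
    [0, 0, -0.1428],
    [0, 0, -0.1428],
    [0, 0, -0.1428],
    [0, 0, -0.1428],
    [0, 0, -0.1428],
    [0, 0, -0.1428],
    [0, 0, -0.1428],
    [0, 0, -0.1428],
    [0, 0, -0.1428],
    [0, 0, -0.1428],
    [0, 0, -0.1428],
    [0, 0, 0],
    [0, 0, 0],
  ],
  jaw=[1, 1, 1, 1, 1, 1, 1, 1, 1, 1, 1, 1, 1],
)

```text
time_s: 16.5
tool_pos: [0.6011, 0.3179, 0.3768]
tool_rot: [-180.0, 0.0, -174.5]
force: [0.5, -0.3, -0.2]
grip_width: 0.0872
grasp_force: 0.0
```

```bash
python3 -c "
from h import *
st()"
```

```text
t 16.5 press [0.0902 0.3027] z 0.3768 rot [-1.7998e+02  1.0000e-02 -1.7448e+02] q7 44 F [ 0.5 -0.3 -0.2] w 0.0872 g 0.0
```

Call:
send_rows(
  xyz=[
    [-0.0015, 0.003, 0],
    [0, 0, 0.045],
    [0, 0, 0.045],
    [0, 0, 0.045],
    [0, 0, 0.03],
    [0, 0, 0.02],
    [0, 0, 0.004],
    [0, 0, 0],
    [0, 0, 0],
    [0, 0, 0],
    [0, 0, 0],
    [0, 0, 0],
    [0, 0, 0],
    [0, 0, 0],
  ],
  rotation=[
    [0, 0, 0],
    [0, 0, 0],
    [0, 0, 0],
    [0, 0, 0],
    [0, 0, 0],
    [0, 0, 0],
    [0, 0, 0],
    [0, 0, 0],
    [0, 0, 0],
    [0, 0, 0],
    [0, 0, 0],
    [0, 0, 0],
    [0, 0, 0],
    [0, 0, 0],
  ],
  jaw=[1, 1, 1, 1, 1, 1, 1, 1, 0, 0, 0, 0, 0, 0],
  newtons=20,
)

```text
time_s: 17.9
tool_pos: [0.6022, 0.3218, 0.1885]
tool_rot: [-180.0, 0.1, -174.2]
force: [-0.9, -0.8, 4.3]
grip_width: 0.0618
grasp_force: 20.0
```

```bash
cat >> h.py <<'E'
def held(z):
    """top-face span of the held cheese in the wrist view, along the tool x"""
    c=env.read_camera("wrist");o=env.get_obs();p=press(o["tool_pos"])
    m=cr(c["image"].astype(int),0);w=m[140:370,200:350].sum(1);r=np.where(w>25)[0]+140;print("rows",r.min(),r.max());return c
E
python3 -c "
from h import *
st();c=held(.036);o=env.get_obs()
cv2.imwrite('pics/w3.png',c['image'])"
```

```text
t 17.9 press [0.0917 0.3065] z 0.1885 rot [-1.7999e+02  5.0000e-02 -1.7423e+02] q7 39 F [-0.9 -0.8  4.3] w 0.0618 g 20.0
rows 143 358
```

View pics/w3.png

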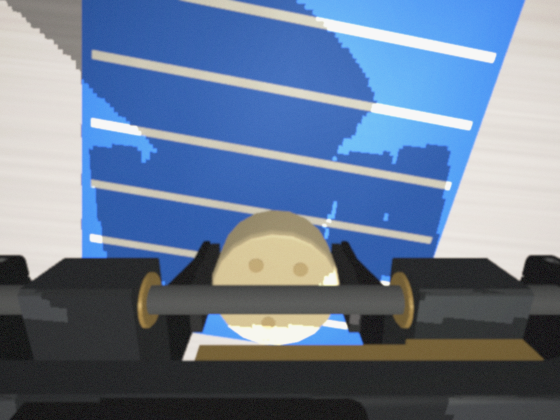

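Cheese A is held, with its top face spanning rows 235–345 and centred to within about 1.5 mm. I'll lift it and turn back.

Call:
send_rows(
  xyz=[
    [0, 0, -0.035],
    [0, 0, -0.045],
    [0, 0, -0.045],
    [0, 0, -0.045],
    [0, 0, 0],
    [0, 0, 0],
    [0, 0, 0],
    [0, 0, 0],
    [0, 0, 0],
    [0, 0, 0],
    [0, 0, 0],
    [0, 0, 0],
    [0, 0, 0],
    [0, 0, 0],
    [0, 0, 0],
    [0, 0, 0],
    [0, 0, 0],
    [0, 0, 0],
  ],
  rotation=[
    [0, 0, 0],
    [0, 0, 0],
    [0, 0, 0],
    [0, 0, 0],
    [0, 0, 0.1428],
    [0, 0, 0.1428],
    [0, 0, 0.1428],
    [0, 0, 0.1428],
    [0, 0, 0.1428],
    [0, 0, 0.1428],
    [0, 0, 0.1428],
    [0, 0, 0.1428],
    [0, 0, 0.1428],
    [0, 0, 0.1428],
    [0, 0, 0.1428],
    [0, 0, 0],
    [0, 0, 0],
    [0, 0, 0],
  ],
  jaw=[0, 0, 0, 0, 0, 0, 0, 0, 0, 0, 0, 0, 0, 0, 0, 0, 0, 0],
)

```text
time_s: 19.75
tool_pos: [0.6018, 0.3219, 0.3573]
tool_rot: [-180.0, 0.0, 95.9]
force: [1.1, -1.0, -1.4]
grip_width: 0.0616
grasp_force: 20.0
```

```bash
python3 -c "
from h import *
st()"
```

```text
t 19.8 press [0.0913 0.3067] z 0.3573 rot [-1.7996e+02  1.0000e-02  9.5940e+01] q7 -39 F [ 1.1 -1.  -1.4] w 0.0616 g 20.0
```

Call:
send_rows(
  xyz=[
    [-0.037, -0.0149, 0],
    [-0.037, -0.0149, 0],
    [-0.037, -0.0149, 0],
    [-0.037, -0.0149, 0],
    [-0.037, -0.0149, 0],
    [-0.037, -0.0149, 0],
    [0, 0, 0],
    [0, 0, 0],
    [0, 0, 0.04],
    [0, 0, 0.04],
    [0, 0, 0.035],
    [0, 0, 0],
    [0, 0, 0],
  ],
  rotation=[
    [0, 0, 0],
    [0, 0, 0],
    [0, 0, 0],
    [0, 0, 0],
    [0, 0, 0],
    [0, 0, 0],
    [0, 0, 0],
    [0, 0, 0],
    [0, 0, 0],
    [0, 0, 0],
    [0, 0, 0],
    [0, 0, 0],
    [0, 0, 0],
  ],
  jaw=[0, 0, 0, 0, 0, 0, 0, 0, 0, 0, 0, 0, 0],
)

```text
time_s: 21.05
tool_pos: [0.5355, 0.0937, 0.2432]
tool_rot: [-180.0, -0.1, 96.0]
force: [-0.3, -0.6, -1.4]
grip_width: 0.0614
grasp_force: 20.0
```

```bash
python3 -c "
from h import *
st()"
```

```text
t 21.1 press [0.0019 0.0864] z 0.2432 rot [-1.7998e+02 -9.0000e-02  9.5960e+01] q7 -20 F [-0.3 -0.6 -1.4] w 0.0614 g 20.0
```

Next I correct by −2 mm, lower, release and lift clear towards the handle.

Call:
send_rows(
  xyz=[
    [-0.002, 0, 0.012],
    [0, 0, 0.012],
    [0, 0, 0.001],
    [0, 0, 0],
    [0, 0, 0],
    [0, 0, 0],
    [0, 0, 0],
    [0, 0, -0.045],
    [0, 0, -0.045],
    [0, 0, -0.045],
    [0, 0, -0.045],
    [-0.022, 0.035, 0],
    [-0.022, 0.035, 0],
    [-0.022, 0.035, 0],
    [-0.022, 0.035, 0],
    [0, 0, 0],
    [0, 0, 0],
  ],
  rotation=[
    [0, 0, 0],
    [0, 0, 0],
    [0, 0, 0],
    [0, 0, 0],
    [0, 0, 0],
    [0, 0, 0],
    [0, 0, 0],
    [0, 0, 0],
    [0, 0, 0],
    [0, 0, 0],
    [0, 0, 0],
    [0, 0, 0],
    [0, 0, 0],
    [0, 0, 0],
    [0, 0, 0],
    [0, 0, 0],
    [0, 0, 0],
  ],
  jaw=[0, 0, 0, 0, 0.85, 0.85, 0.85, 0.85, 0.5, 0.5, 0.5, 0.5, 0.5, 0.5, 0.5, 0.5, 0.5],
)

```text
time_s: 22.75
tool_pos: [0.6841, 0.0161, 0.3964]
tool_rot: [-179.9, -0.1, 95.7]
force: [-1.1, 1.0, 0.8]
grip_width: 0.0437
grasp_force: 0.0
```

```bash
python3 -c "
from h import *
st()
S=env.read_camera('side');T=env.read_camera('top')
cv2.imwrite('pics/s4.png',np.hstack([cv2.resize(S['image'][120:330,160:440],(400,300)),cv2.resize(T['image'][100:310,150:430],(400,300))]))"
```

```text
t 22.8 press [ 0.1417 -0.006 ] z 0.3964 rot [-1.7987e+02 -9.0000e-02  9.5730e+01] q7 -11 F [-1.1  1.   0.8] w 0.0437 g 0.0
```

View pics/s4.png

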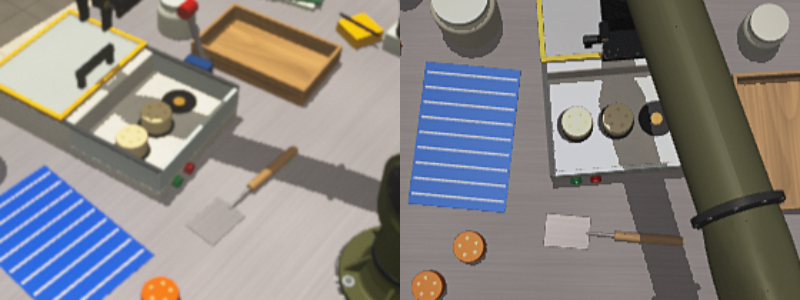

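Both cheeses lie on dies 1 and 2, and the mat is empty. I'll check centring by numbers while the handle grip proceeds.

Call:
send_rows(
  xyz=[
    [0, 0.003, 0.04],
    [0, 0, 0.04],
    [0, 0, 0.026],
    [0, 0, 0],
    [0, 0, 0],
    [0, 0, 0],
    [0, 0, 0],
    [0, 0, 0],
    [0, 0, 0],
  ],
  rotation=[
    [0, 0, 0],
    [0, 0, 0],
    [0, 0, 0],
    [0, 0, 0],
    [0, 0, 0],
    [0, 0, 0],
    [0, 0, 0],
    [0, 0, 0],
    [0, 0, 0],
  ],
  jaw=[0.5, 0.5, 0.5, 0.5, 0, 0, 0, 0, 0],
  newtons=15,
)

```text
time_s: 23.75
tool_pos: [0.6871, 0.017, 0.293]
tool_rot: [179.9, 0.0, 95.8]
force: [1.4, -0.2, 1.8]
grip_width: 0.0141
grasp_force: 15.0
```

```bash
python3 -c "
from h import *
st()
cw=lambda b,h:(b[...,2]-b[...,0]>22)&(b[...,2]>60)
for y in(0,.083):
  X=O+np.array([[np.cos(YAW),-np.sin(YAW)],[np.sin(YAW),np.cos(YAW)]])@[.002,y]
  for n in('top','side'):
    c=env.read_camera(n);r=disc(c,proj(c,[*X,.06]),14,.062 if n=='top' else .055,cw);print(n,y,r[:2],press(r[2]))
"
```

```text
t 23.8 press [ 0.1449 -0.0054] z 0.2930 rot [1.7987e+02 1.0000e-02 9.5780e+01] q7 -13 F [ 1.4 -0.2  1.8] w 0.0141 g 15.0
top 0 (array([301.9, 182.6]), 350.0) [-0.0003 -0.0011]
side 0 (array([268.7, 199.6]), 508.5) [ 0.0056 -0.0034]
top 0.083 (array([273.4, 185.8]), 340.0) [-0.0028  0.0799]
side 0.083 (array([252.5, 216.1]), 449.0) [0.0049 0.0746]
```

Centred within about 3 mm. Now I slide the guard shut.

Call:
send_rows(
  xyz=[
    [0, -0.02, 0],
    [0, -0.02, 0],
    [0, -0.02, 0],
    [0, -0.02, 0],
    [0, -0.02, 0],
    [0, -0.02, 0],
    [0, -0.02, 0],
    [0, -0.02, 0],
    [0, -0.02, 0],
    [0, -0.02, 0],
    [0, -0.015, 0],
    [0, -0.006, 0],
    [0, -0.004, 0],
    [0, 0, 0],
  ],
  rotation=[
    [0, 0, 0],
    [0, 0, 0],
    [0, 0, 0],
    [0, 0, 0],
    [0, 0, 0],
    [0, 0, 0],
    [0, 0, 0],
    [0, 0, 0],
    [0, 0, 0],
    [0, 0, 0],
    [0, 0, 0],
    [0, 0, 0],
    [0, 0, 0],
    [0, 0, 0],
  ],
  jaw=[0, 0, 0, 0, 0, 0, 0, 0, 0, 0, 0, 0, 0, 0],
)

```text
time_s: 25.35
tool_pos: [0.4638, -0.0055, 0.2928]
tool_rot: [179.8, 0.0, 95.8]
force: [3.2, 1.7, 6.2]
grip_width: 0.014
grasp_force: 15.0
```

```bash
python3 -c "
from h import *
st()"
```

```text
t 25.4 press [-0.0796 -0.0048] z 0.2928 rot [1.7978e+02 3.0000e-02 9.5790e+01] q7 1 F [3.2 1.7 6.2] w 0.0140 g 15.0
```

Call:
send_rows(
  xyz=[
    [0, -0.003, 0],
    [0, -0.002, 0],
    [0, 0, 0],
  ],
  rotation=[
    [0, 0, 0],
    [0, 0, 0],
    [0, 0, 0],
  ],
  jaw=[0, 0, 0],
)

```text
time_s: 25.65
tool_pos: [0.4618, -0.0058, 0.2928]
tool_rot: [179.1, -0.0, 95.8]
force: [20.2, 2.0, -10.6]
grip_width: 0.0139
grasp_force: 15.1
```

```bash
python3 -c "
from h import *
st()"
```

```text
t 25.6 press [-0.0816 -0.0049] z 0.2928 rot [ 1.7913e+02 -4.0000e-02  9.5820e+01] q7 2 F [ 20.2   2.  -10.6] w 0.0139 g 15.1
```

The guard is against its shut stop. I'll release, lift and move the closed fingers behind the knob.

Call:
send_rows(
  xyz=[
    [0, 0.004, 0],
    [0, 0, 0],
    [0, 0, 0],
    [0, 0, 0],
    [0, 0, -0.04],
    [0, 0, -0.04],
    [0, 0, -0.04],
    [-0.0348, 0.038, 0],
    [-0.0348, 0.038, 0],
    [-0.0348, 0.038, 0],
    [-0.0348, 0.038, 0],
    [-0.0348, 0.038, 0],
    [0, 0, 0],
    [0, 0, 0],
    [0, 0, 0],
  ],
  rotation=[
    [0, 0, 0],
    [0, 0, 0],
    [0, 0, 0],
    [0, 0, 0],
    [0, 0, 0],
    [0, 0, 0],
    [0, 0, 0],
    [0, 0, 0],
    [0, 0, 0],
    [0, 0, 0],
    [0, 0, 0],
    [0, 0, 0],
    [0, 0, 0],
    [0, 0, 0],
    [0, 0, 0],
  ],
  jaw=[0, 0.4, 0.4, 0.4, 0.4, 0.4, 0.4, 0, 0, 0, 0, 0, 0, 0, 0],
)

```text
time_s: 27.15
tool_pos: [0.6617, -0.1539, 0.4114]
tool_rot: [-179.9, -0.0, 95.9]
force: [0.4, 0.9, 0.6]
grip_width: 0.0004
grasp_force: 0.0
```

```bash
python3 -c "
from h import *
st()
S=env.read_camera('side');T=env.read_camera('top')
cv2.imwrite('pics/s5.png',np.hstack([cv2.resize(S['image'][30:240,160:440],(400,300)),cv2.resize(T['image'][80:290,200:480],(400,300))]))"
```

```text
t 27.1 press [ 0.1019 -0.1728] z 0.4114 rot [-1.7991e+02 -5.0000e-02  9.5890e+01] q7 4 F [0.4 0.9 0.6] w 0.0004 g 0.0
```

View pics/s5.png

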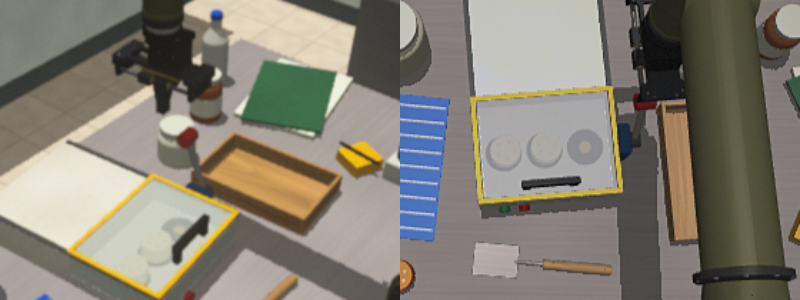

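The guard is shut over both cheeses and the fingers are behind the red knob. I'll descend and pull.

Call:
send_rows(
  xyz=[
    [-0.006, 0, 0],
    [0, 0, 0.03],
    [0, 0, 0.031],
    [0, 0, 0],
    [0, -0.015, 0],
    [0, -0.015, 0],
    [0, -0.015, 0],
    [0, -0.015, 0],
    [0, -0.015, 0],
    [0, -0.015, 0],
    [0, -0.015, 0],
    [0, -0.012, 0],
    [0, -0.008, 0],
    [0, 0, 0],
  ],
  rotation=[
    [0, 0, 0],
    [0, 0, 0],
    [0, 0, 0],
    [0, 0, 0],
    [0, 0, 0],
    [0, 0, 0],
    [0, 0, 0],
    [0, 0, 0],
    [0, 0, 0],
    [0, 0, 0],
    [0, 0, 0],
    [0, 0, 0],
    [0, 0, 0],
    [0, 0, 0],
  ],
  jaw=[0, 0, 0, 0, 0, 0, 0, 0, 0, 0, 0, 0, 0, 0],
)

```text
time_s: 28.65
tool_pos: [0.5387, -0.1735, 0.3524]
tool_rot: [179.8, 0.1, 95.8]
force: [4.9, 1.9, 0.8]
grip_width: 0.0003
grasp_force: 2.6
```

```bash
python3 -c "
from h import *
st()"
```

```text
t 28.6 press [-0.0224 -0.1797] z 0.3524 rot [1.7981e+02 1.1000e-01 9.5780e+01] q7 12 F [4.9 1.9 0.8] w 0.0003 g 2.6
```

Call:
send_rows(
  xyz=[
    [0, -0.005, 0.002],
    [0, -0.005, 0.002],
    [0, -0.004, 0],
    [0, -0.003, 0],
    [0, 0, 0],
  ],
  rotation=[
    [0, 0, 0],
    [0, 0, 0],
    [0, 0, 0],
    [0, 0, 0],
    [0, 0, 0],
  ],
  jaw=[0, 0, 0, 0, 0],
)

```text
time_s: 29.15
tool_pos: [0.5228, -0.1751, 0.3473]
tool_rot: [179.7, 0.0, 95.8]
force: [9.1, 0.5, -4.1]
grip_width: 0.0009
grasp_force: 4.2
```

```bash
python3 -c "
from h import *
st()"
```

```text
t 29.1 press [-0.0384 -0.1796] z 0.3473 rot [1.7973e+02 3.0000e-02 9.5840e+01] q7 13 F [ 9.1  0.5 -4.1] w 0.0009 g 4.2
```

Call:
send_rows(
  xyz=[
    [0, -0.003, 0],
    [0, -0.003, 0],
    [0, 0, 0],
    [0, 0, 0],
  ],
  rotation=[
    [0, 0, 0],
    [0, 0, 0],
    [0, 0, 0],
    [0, 0, 0],
  ],
  jaw=[0, 0, 0, 0],
)

```text
time_s: 29.55
tool_pos: [0.5176, -0.1753, 0.3473]
tool_rot: [179.6, -0.0, 95.9]
force: [10.2, 0.4, -7.8]
grip_width: 0.0003
grasp_force: 5.2
```

```bash
python3 -c "
from h import *
st()"
```

```text
t 29.6 press [-0.0436 -0.1793] z 0.3473 rot [179.62  -0.    95.87] q7 14 F [10.2  0.4 -7.8] w 0.0003 g 5.2
```

Call:
send_rows(
  xyz=[
    [0, -0.003, 0],
    [0, -0.003, 0],
    [0, 0, 0],
    [0, 0, 0],
  ],
  rotation=[
    [0, 0, 0],
    [0, 0, 0],
    [0, 0, 0],
    [0, 0, 0],
  ],
  jaw=[0, 0, 0, 0],
)

```text
time_s: 29.95
tool_pos: [0.5147, -0.1752, 0.3478]
tool_rot: [178.9, 0.0, 96.0]
force: [24.8, 0.5, -16.8]
grip_width: 0.0001
grasp_force: 12.3
```

```bash
python3 -c "
from h import *
st()
T=env.read_camera('top');S=env.read_camera('side')
rd=lambda b,h:(b[...,2]>60)&(b[...,2]>2.2*b[...,1])
for z in(.176,):
  X=O+np.array([[np.cos(YAW),-np.sin(YAW)],[np.sin(YAW),np.cos(YAW)]])@[-.066,-.177]
  for c in(T,S):
    r=disc(c,proj(c,[*X,z]),18,z,rd);print(r, r and press(r[2]))
cv2.imwrite('pics/s6.png',cv2.resize(S['image'][80:240,240:400],(600,600)))"
```

```text
t 29.9 press [-0.0464 -0.1788] z 0.3478 rot [1.7891e+02 4.0000e-02 9.5960e+01] q7 15 F [ 24.8   0.5 -16.8] w 0.0001 g 12.3
(array([369.3, 198. ]), 1.0, array([ 0.4828, -0.1604,  0.176 ])) [-0.0766 -0.1609]
(array([324.4, 142.3]), 115.5, array([ 0.4971, -0.1757,  0.176 ])) [-0.064  -0.1776]
```

View pics/s6.png

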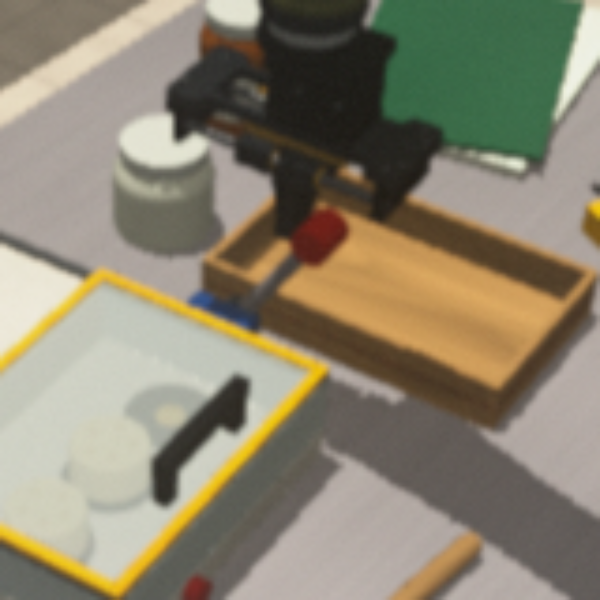

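The force rose to 25 N with the knob at press x ≈ −0.066, which is the lever stop. I'll let it follow back home and then lift away.

Call:
send_rows(
  xyz=[
    [0, 0.01, 0],
    [0, 0.015, 0],
    [0, 0.015, 0],
    [0, 0.015, 0],
    [0, 0.015, 0],
    [0, 0.015, 0],
    [0, 0.015, 0],
    [0, 0.015, 0],
    [0, 0.02, 0],
    [0, 0.02, 0],
    [0, 0, 0],
    [0, 0, -0.03],
    [0, 0, -0.03],
    [0, 0, 0],
  ],
  rotation=[
    [0, 0, 0],
    [0, 0, 0],
    [0, 0, 0],
    [0, 0, 0],
    [0, 0, 0],
    [0, 0, 0],
    [0, 0, 0],
    [0, 0, 0],
    [0, 0, 0],
    [0, 0, 0],
    [0, 0, 0],
    [0, 0, 0],
    [0, 0, 0],
    [0, 0, 0],
  ],
  jaw=[0, 0, 0, 0, 0, 0, 0, 0, 0, 0, 0, 0, 0, 0],
)

```text
time_s: 31.45
tool_pos: [0.664, -0.1609, 0.4117]
tool_rot: [179.7, 0.1, 95.8]
force: [-0.4, 0.3, 0.4]
grip_width: 0.0005
grasp_force: 0.0
```

```bash
python3 -c "
from h import *
st()
S=env.read_camera('side')
rd=lambda b,h:(b[...,2]>90)&(b[...,2]>2.2*b[...,1])
r=disc(S,(292,124),14,.187,rd);print(r,press(r[2]))"
```

```text
t 31.4 press [ 0.1036 -0.18  ] z 0.4117 rot [1.7972e+02 1.5000e-01 9.5770e+01] q7 4 F [-0.4  0.3  0.4] w 0.0005 g 0.0
(array([292. , 124.5]), 63.0, array([ 0.6098, -0.1709,  0.187 ])) [ 0.0486 -0.1844]
```

The lever is home. Next, back to the handle and slide the guard open.

Call:
send_rows(
  xyz=[
    [0.035, -0.0367, 0],
    [0.035, -0.0367, 0],
    [0.035, -0.0367, 0],
    [0.035, -0.0367, 0],
    [0.037, -0.0367, 0],
    [0, 0, 0],
    [0, 0, 0],
    [0, 0, 0.04],
    [0, 0, 0.04],
    [0, 0, 0.04],
    [0, 0, 0],
    [0, 0, 0],
    [0, 0, 0],
    [0, 0, 0],
    [0, 0, 0],
    [0, 0, 0],
    [0, 0, 0],
  ],
  rotation=[
    [0, 0, 0],
    [0, 0, 0],
    [0, 0, 0],
    [0, 0, 0],
    [0, 0, 0],
    [0, 0, 0],
    [0, 0, 0],
    [0, 0, 0],
    [0, 0, 0],
    [0, 0, 0],
    [0, 0, 0],
    [0, 0, 0],
    [0, 0, 0],
    [0, 0, 0],
    [0, 0, 0],
    [0, 0, 0],
    [0, 0, 0],
  ],
  jaw=[0.5, 0.5, 0.5, 0.5, 0.5, 0.5, 0.5, 0.5, 0.5, 0.5, 0.5, 0, 0, 0, 0, 0, 0],
)

```text
time_s: 33.2
tool_pos: [0.4675, -0.0068, 0.2876]
tool_rot: [180.0, 0.1, 95.8]
force: [-2.4, -0.4, 5.7]
grip_width: 0.0138
grasp_force: 15.0
```

```bash
python3 -c "
from h import *
st()"
```

```text
t 33.2 press [-0.0761 -0.0065] z 0.2876 rot [1.7999e+02 8.0000e-02 9.5780e+01] q7 -1 F [-2.4 -0.4  5.7] w 0.0138 g 15.0
```

Call:
send_rows(
  xyz=[
    [0, 0.02, 0],
    [0, 0.02, 0],
    [0, 0.02, 0],
    [0, 0.02, 0],
    [0, 0.02, 0],
    [0, 0.02, 0],
    [0, 0.02, 0],
    [0, 0.02, 0],
    [0, 0.02, 0],
    [0, 0.02, 0],
    [0, 0.014, 0],
    [0, 0.005, 0],
    [0, 0.003, 0],
    [0, 0, 0],
  ],
  rotation=[
    [0, 0, 0],
    [0, 0, 0],
    [0, 0, 0],
    [0, 0, 0],
    [0, 0, 0],
    [0, 0, 0],
    [0, 0, 0],
    [0, 0, 0],
    [0, 0, 0],
    [0, 0, 0],
    [0, 0, 0],
    [0, 0, 0],
    [0, 0, 0],
    [0, 0, 0],
  ],
  jaw=[0, 0, 0, 0, 0, 0, 0, 0, 0, 0, 0, 0, 0, 0],
)

```text
time_s: 34.6
tool_pos: [0.6885, 0.0155, 0.2875]
tool_rot: [180.0, 0.0, 95.8]
force: [-1.4, -1.2, 4.8]
grip_width: 0.014
grasp_force: 15.0
```

```bash
python3 -c "
from h import *
st()"
```

```text
t 34.6 press [ 0.146 -0.007] z 0.2875 rot [1.7998e+02 3.0000e-02 9.5770e+01] q7 -15 F [-1.4 -1.2  4.8] w 0.0140 g 15.0
```

Call:
send_rows(
  xyz=[
    [0, 0.003, 0],
    [0, -0.002, 0],
    [0, 0, 0],
    [0, 0, 0],
    [0, 0, 0],
    [0, 0, -0.04],
    [0, 0, -0.04],
    [0, 0, -0.04],
    [0.0015, -0.036, 0],
    [0.0015, -0.036, 0],
    [0.0015, -0.036, 0],
    [0.0015, -0.036, 0],
    [0, 0, 0],
    [0, 0, 0],
  ],
  rotation=[
    [0, 0, 0],
    [0, 0, 0],
    [0, 0, 0],
    [0, 0, 0],
    [0, 0, 0],
    [0, 0, 0],
    [0, 0, 0],
    [0, 0, 0],
    [0, 0, 0],
    [0, 0, 0],
    [0, 0, 0],
    [0, 0, 0],
    [0, 0, 0],
    [0, 0, 0],
  ],
  jaw=[0, 0, 0.4, 0.4, 0.4, 0.4, 0.4, 0.4, 1, 1, 1, 1, 1, 1],
)

```text
time_s: 36.0
tool_pos: [0.5453, 0.007, 0.4072]
tool_rot: [179.9, 0.1, 95.7]
force: [-0.1, -0.8, 0.8]
grip_width: 0.0749
grasp_force: 0.0
```

```bash
python3 -c "
from h import *
st()
c=env.read_camera('wrist');s=env.read_camera('side')
cv2.imwrite('pics/w7.png',np.hstack([cv2.resize(c['image'],(400,300)),cv2.resize(s['image'][120:330,160:440],(400,300))]))"
```

```text
t 36.0 press [ 0.0027 -0.0008] z 0.4072 rot [1.7991e+02 1.2000e-01 9.5740e+01] q7 -5 F [-0.1 -0.8  0.8] w 0.0749 g 0.0
```

View pics/w7.png

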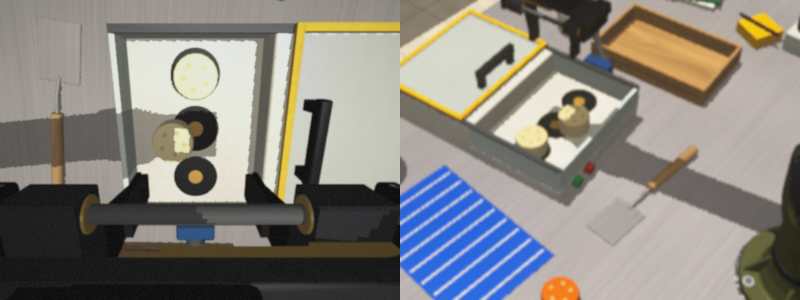

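The die 1 cheese has been knocked about 30 mm towards the robot. This happened after the pull, since the picture at the stop showed it on its die. I'll measure its new spot.

```bash
python3 -c "
from h import *
c=env.read_camera('wrist')
print(press(cast(c,(241,197),.066)),press(cast(c,(274,106),.066)),press(cast(c,(273,182),.03)), press(cast(c,(273,248),.03)))
s=env.read_camera('side')
X=cast(c,(241,197),.066)
for cc,n in((c,'w'),(s,'s')):
  r=disc(cc,proj(cc,X),36 if n=='w' else 20,.066,lambda b,h:(b[...,2]-b[...,0]>22)&(b[...,2]>60));print(n,r,press(r[2]))
print('side top2',press(cast(s,(532/400*280+160-0,0),.066)) if 0 else '')
"
```

```text
[-0.0318 -0.0067] [0.0029 0.0838] [0.0015 0.0012] [ 0.0012 -0.081 ]
w (array([242.6, 197.6]), 3053.5, array([ 0.5133, -0.0029,  0.066 ])) [-0.0301 -0.0073]
s (array([280.5, 201.1]), 1014.0, array([ 0.5119, -0.0033,  0.066 ])) [-0.0315 -0.0076]
side top2
```

Call:
send_rows(
  xyz=[
    [-0.003, -0.017, 0],
    [-0.003, -0.017, 0],
    [0, 0, 0],
    [0, 0, 0.04],
    [0, 0, 0.04],
    [0, 0, 0.03],
    [0, 0, 0],
    [0, 0, 0],
  ],
  rotation=[
    [0, 0, 0],
    [0, 0, 0],
    [0, 0, 0],
    [0, 0, 0],
    [0, 0, 0],
    [0, 0, 0],
    [0, 0, 0],
    [0, 0, 0],
  ],
  jaw=[0.87, 0.87, 0.87, 0.87, 0.87, 0.87, 0.87, 0.87],
)

```text
time_s: 37.0
tool_pos: [0.5131, -0.0015, 0.2972]
tool_rot: [180.0, -0.1, 95.8]
force: [-0.2, 0.2, 0.7]
grip_width: 0.0759
grasp_force: 0.0
```

```bash
python3 -c "
from h import *
st()"
```

```text
t 37.0 press [-0.0302 -0.006 ] z 0.2972 rot [ 1.7998e+02 -1.1000e-01  9.5840e+01] q7 -6 F [-0.2  0.2  0.7] w 0.0759 g 0.0
```

Call:
send_rows(
  xyz=[
    [-0.001, -0.001, 0.03],
    [0, 0, 0.03],
    [0, 0, 0.018],
    [0, 0, 0],
    [0, 0, 0],
    [0, 0, 0],
    [0, 0, 0],
    [0, 0, 0],
    [0, 0, -0.04],
    [0, 0, -0.04],
    [0, 0, -0.04],
    [0, 0, -0.035],
    [0, 0, 0],
  ],
  rotation=[
    [0, 0, 0],
    [0, 0, 0],
    [0, 0, 0],
    [0, 0, 0],
    [0, 0, 0],
    [0, 0, 0],
    [0, 0, 0],
    [0, 0, 0],
    [0, 0, 0],
    [0, 0, 0],
    [0, 0, 0],
    [0, 0, 0],
    [0, 0, 0],
  ],
  jaw=[0.87, 0.87, 0.87, 0.87, 0, 0, 0, 0, 0, 0, 0, 0, 0],
  newtons=20,
)

```text
time_s: 38.3
tool_pos: [0.5129, -0.0024, 0.379]
tool_rot: [179.5, 0.2, 95.8]
force: [0.3, 0.7, -2.0]
grip_width: 0.0613
grasp_force: 20.0
```

```bash
python3 -c "
from h import *
st()"
```

```text
t 38.3 press [-0.0305 -0.0068] z 0.3790 rot [179.48   0.21  95.78] q7 -2 F [ 0.3  0.7 -2. ] w 0.0613 g 20.0
```

Call:
send_rows(
  xyz=[
    [0, 0, -0.03],
    [-0.0354, -0.0118, 0],
    [-0.0354, -0.0118, 0],
    [-0.0354, -0.0118, 0],
    [-0.0354, -0.0118, 0],
    [-0.0354, -0.0118, 0],
    [-0.0354, -0.0118, 0],
    [-0.0354, -0.0118, 0],
    [-0.0354, -0.0118, 0],
    [-0.0354, -0.0118, 0],
    [0, 0, 0],
    [0, 0, 0.04],
    [0, 0, 0.04],
    [0, 0, 0.04],
    [0, 0, 0.04],
    [0, 0, 0.02],
    [0, 0, 0],
    [0, 0, 0],
  ],
  rotation=[
    [0, 0, 0],
    [0, 0, 0],
    [0, 0, 0],
    [0, 0, 0],
    [0, 0, 0],
    [0, 0, 0],
    [0, 0, 0],
    [0, 0, 0],
    [0, 0, 0],
    [0, 0, 0],
    [0, 0, 0],
    [0, 0, 0],
    [0, 0, 0],
    [0, 0, 0],
    [0, 0, 0],
    [0, 0, 0],
    [0, 0, 0],
    [0, 0, 0],
  ],
  jaw=[0, 0, 0, 0, 0, 0, 0, 0, 0, 0, 0, 0, 0, 0, 0, 0, 0, 0],
)

```text
time_s: 40.1
tool_pos: [0.4379, -0.3305, 0.2239]
tool_rot: [180.0, -0.0, 95.8]
force: [1.0, -0.4, -1.5]
grip_width: 0.0613
grasp_force: 20.0
```

```bash
python3 -c "
from h import *
st()
T=env.read_camera('top');S=env.read_camera('side')
cv2.imwrite('pics/c8.png',np.hstack([cv2.resize(T['image'][120:270,340:490],(400,400)),cv2.resize(S['image'][80:240,270:430],(400,400))]))"
```

```text
t 40.1 press [-0.1387 -0.3255] z 0.2239 rot [ 1.800e+02 -3.000e-02  9.582e+01] q7 29 F [ 1.  -0.4 -1.5] w 0.0613 g 20.0
```

View pics/c8.png

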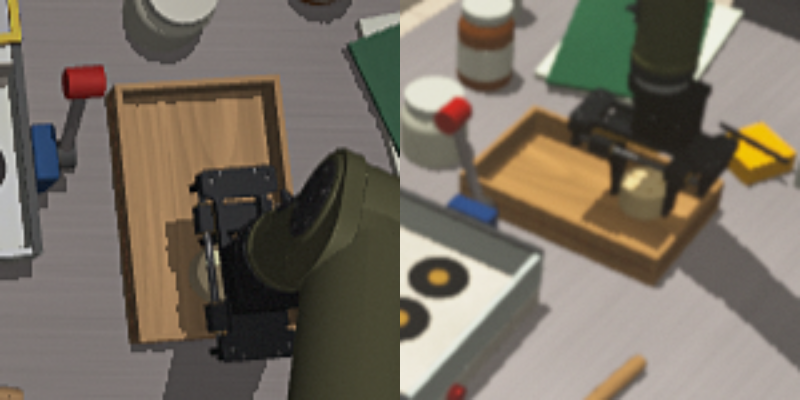

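The cheese is over the front part of the crate. I'll lower it until contact.

Call:
send_rows(
  xyz=[
    [0, 0, 0.012],
    [0, 0, 0.01],
    [0, 0, 0],
    [0, 0, 0],
  ],
  rotation=[
    [0, 0, 0],
    [0, 0, 0],
    [0, 0, 0],
    [0, 0, 0],
  ],
  jaw=[0, 0, 0, 0],
)

```text
time_s: 40.6
tool_pos: [0.4376, -0.3308, 0.2013]
tool_rot: [-180.0, -0.0, 95.8]
force: [-0.2, 0.2, -0.5]
grip_width: 0.0613
grasp_force: 20.0
```

```bash
python3 -c "
from h import *
st()"
```

```text
t 40.6 press [-0.1392 -0.3257] z 0.2013 rot [-1.7997e+02 -4.0000e-02  9.5790e+01] q7 27 F [-0.2  0.2 -0.5] w 0.0613 g 20.0
```

Call:
send_rows(
  xyz=[
    [0, 0, 0.002],
    [0, 0, 0.002],
    [0, 0, 0],
    [0, 0, 0],
  ],
  rotation=[
    [0, 0, 0],
    [0, 0, 0],
    [0, 0, 0],
    [0, 0, 0],
  ],
  jaw=[0, 0, 0, 0],
)

```text
time_s: 41.0
tool_pos: [0.4377, -0.3309, 0.1978]
tool_rot: [180.0, 0.0, 95.8]
force: [0.4, 0.5, -1.5]
grip_width: 0.0613
grasp_force: 20.0
```

```bash
python3 -c "
from h import *
st()"
```

```text
t 41.0 press [-0.139  -0.3258] z 0.1978 rot [1.800e+02 1.000e-02 9.579e+01] q7 27 F [ 0.4  0.5 -1.5] w 0.0613 g 20.0
```

Call:
send_rows(
  xyz=[
    [0, 0, 0.002],
    [0, 0, 0],
    [0, 0, 0],
    [0, 0, 0],
    [0, 0, 0],
    [0, 0, -0.04],
    [0, 0, -0.04],
    [0, 0, -0.04],
    [0, 0, -0.04],
    [0, 0, -0.04],
    [0, 0, 0],
  ],
  rotation=[
    [0, 0, 0],
    [0, 0, 0],
    [0, 0, 0],
    [0, 0, 0],
    [0, 0, 0],
    [0, 0, 0],
    [0, 0, 0],
    [0, 0, 0],
    [0, 0, 0],
    [0, 0, 0],
    [0, 0, 0],
  ],
  jaw=[0, 0, 0.83, 0.83, 0.83, 0.83, 0.83, 0.83, 0.83, 0.83, 0.83],
)

```text
time_s: 42.1
tool_pos: [0.4394, -0.3313, 0.4017]
tool_rot: [179.6, 0.5, 95.8]
force: [0.0, 0.7, 0.2]
grip_width: 0.0722
grasp_force: 0.0
```

Call:
send_rows(
  xyz=[
    [0.041, 0.0141, -0.01],
    [0.041, 0.0141, 0],
    [0.041, 0.0141, 0],
    [0.041, 0.0141, 0],
    [0.041, 0.0141, 0],
    [0.041, 0.0141, 0],
    [0.041, 0.0141, 0],
    [0.041, 0.0141, 0],
    [0.041, 0.0141, 0],
    [0.041, 0.0141, 0],
    [0, 0, 0],
    [0, 0, 0],
  ],
  rotation=[
    [0, 0, 0],
    [0, 0, 0],
    [0, 0, 0],
    [0, 0, 0],
    [0, 0, 0],
    [0, 0, 0],
    [0, 0, 0],
    [0, 0, 0],
    [0, 0, 0],
    [0, 0, 0],
    [0, 0, 0],
    [0, 0, 0],
  ],
  jaw=[0.83, 0.83, 0.83, 0.83, 0.83, 0.83, 1, 1, 1, 1, 1, 1],
)

```text
time_s: 43.3
tool_pos: [0.5364, 0.0926, 0.405]
tool_rot: [-179.9, -0.0, 96.0]
force: [0.3, -0.7, -0.5]
grip_width: 0.0869
grasp_force: 0.0
```

```bash
python3 -c "
from h import *
st()
c=env.read_camera('wrist');s=env.read_camera('side')
cv2.imwrite('pics/w9.png',np.hstack([cv2.resize(c['image'],(400,300)),cv2.resize(s['image'][90:300,170:450],(400,300))]))"
```

```text
t 43.3 press [0.0027 0.0853] z 0.4050 rot [-1.7994e+02 -4.0000e-02  9.6000e+01] q7 -15 F [ 0.3 -0.7 -0.5] w 0.0869 g 0.0
```

View pics/w9.png

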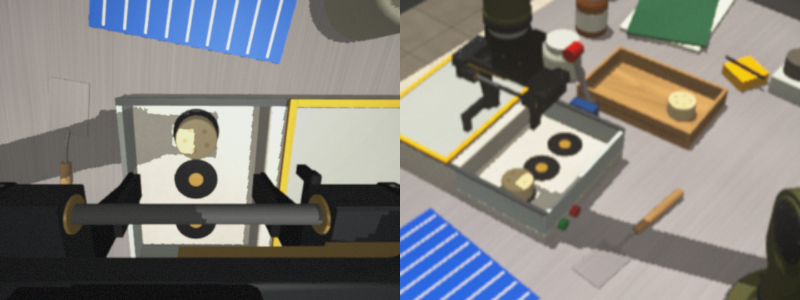

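The first cheese lies flat in the crate and the second is still on die 2. I'll pick it.

Call:
send_rows(
  xyz=[
    [-0.0015, -0.001, 0.04],
    [0, 0, 0.04],
    [0, 0, 0.04],
    [0, 0, 0.035],
    [0, 0, 0.02],
    [0, 0, 0.01],
    [0, 0, 0],
    [0, 0, 0],
    [0, 0, 0],
    [0, 0, 0],
    [0, 0, 0],
    [0, 0, 0],
    [0, 0, 0],
  ],
  rotation=[
    [0, 0, 0],
    [0, 0, 0],
    [0, 0, 0],
    [0, 0, 0],
    [0, 0, 0],
    [0, 0, 0],
    [0, 0, 0],
    [0, 0, 0],
    [0, 0, 0],
    [0, 0, 0],
    [0, 0, 0],
    [0, 0, 0],
    [0, 0, 0],
  ],
  jaw=[0.95, 0.95, 0.95, 0.95, 0.95, 0.95, 0.95, 0, 0, 0, 0, 0, 0],
  newtons=20,
)

```text
time_s: 44.7
tool_pos: [0.5362, 0.0897, 0.2217]
tool_rot: [179.9, 0.0, 95.8]
force: [-1.2, -0.4, 7.1]
grip_width: 0.0611
grasp_force: 20.0
```

```bash
python3 -c "
from h import *
st()"
```

```text
t 44.7 press [0.0022 0.0824] z 0.2217 rot [1.7993e+02 4.0000e-02 9.5780e+01] q7 -25 F [-1.2 -0.4  7.1] w 0.0611 g 20.0
```

Call:
send_rows(
  xyz=[
    [0, 0, -0.04],
    [0, 0, -0.04],
    [0, 0, -0.04],
    [0, 0, -0.04],
    [0, 0, -0.045],
    [0, 0, 0],
    [-0.0376, -0.002, 0],
    [-0.0376, -0.002, 0],
    [-0.0376, -0.002, 0],
    [-0.0376, -0.002, 0],
    [-0.0376, -0.002, 0],
    [-0.0376, -0.002, 0],
    [-0.0376, -0.002, 0],
    [-0.0376, -0.002, 0],
    [-0.0376, -0.002, 0],
    [-0.0376, -0.002, 0],
    [-0.0376, -0.002, 0],
    [0, 0, 0],
    [0, 0, 0],
  ],
  rotation=[
    [0, 0, 0],
    [0, 0, 0],
    [0, 0, 0],
    [0, 0, 0],
    [0, 0, 0],
    [0, 0, 0],
    [0, 0, 0],
    [0, 0, 0],
    [0, 0, 0],
    [0, 0, 0],
    [0, 0, 0],
    [0, 0, 0],
    [0, 0, 0],
    [0, 0, 0],
    [0, 0, 0],
    [0, 0, 0],
    [0, 0, 0],
    [0, 0, 0],
    [0, 0, 0],
  ],
  jaw=[0, 0, 0, 0, 0, 0, 0, 0, 0, 0, 0, 0, 0, 0, 0, 0, 0, 0, 0],
)

```text
time_s: 46.6
tool_pos: [0.5552, -0.3251, 0.4238]
tool_rot: [-179.9, -0.1, 95.7]
force: [0.2, 0.6, -1.0]
grip_width: 0.0611
grasp_force: 20.0
```

```bash
python3 -c "
from h import *
st()"
```

```text
t 46.6 press [-0.0216 -0.3322] z 0.4238 rot [-1.799e+02 -1.400e-01  9.567e+01] q7 22 F [ 0.2  0.6 -1. ] w 0.0611 g 20.0
```

Call:
send_rows(
  xyz=[
    [0, 0, 0.04],
    [0, 0, 0.04],
    [0, 0, 0.04],
    [0, 0, 0.04],
    [0, 0, 0.035],
    [0, 0, 0.015],
    [0, 0, 0.008],
    [0, 0, 0],
    [0, 0, 0],
  ],
  rotation=[
    [0, 0, 0],
    [0, 0, 0],
    [0, 0, 0],
    [0, 0, 0],
    [0, 0, 0],
    [0, 0, 0],
    [0, 0, 0],
    [0, 0, 0],
    [0, 0, 0],
  ],
  jaw=[0, 0, 0, 0, 0, 0, 0, 0, 0],
)

```text
time_s: 47.5
tool_pos: [0.5566, -0.324, 0.2097]
tool_rot: [179.9, 0.1, 95.8]
force: [-0.8, -0.5, -1.0]
grip_width: 0.0613
grasp_force: 20.0
```

```bash
python3 -c "
from h import *
st()"
```

```text
t 47.5 press [-0.0201 -0.3312] z 0.2097 rot [1.7986e+02 1.0000e-01 9.5810e+01] q7 16 F [-0.8 -0.5 -1. ] w 0.0613 g 20.0
```

Call:
send_rows(
  xyz=[
    [0, 0, 0.007],
    [0, 0, 0.003],
    [0, 0, 0],
    [0, 0, 0],
    [0, 0, 0],
    [0, 0, 0],
    [0, 0, -0.04],
    [0, 0, -0.04],
    [0, 0, -0.04],
    [0, 0, -0.04],
    [0, 0, -0.04],
    [0, 0, -0.02],
    [0, 0, 0],
  ],
  rotation=[
    [0, 0, 0],
    [0, 0, 0],
    [0, 0, 0],
    [0, 0, 0],
    [0, 0, 0],
    [0, 0, 0],
    [0, 0, 0],
    [0, 0, 0],
    [0, 0, 0],
    [0, 0, 0],
    [0, 0, 0],
    [0, 0, 0],
    [0, 0, 0],
  ],
  jaw=[0, 0, 0, 0.83, 0.83, 0.83, 0.83, 0.83, 0.83, 0.83, 0.5, 0.5, 0.5],
)

```text
time_s: 48.8
tool_pos: [0.5565, -0.3238, 0.4217]
tool_rot: [179.7, 0.2, 95.8]
force: [0.2, -0.3, 0.2]
grip_width: 0.0554
grasp_force: 0.0
```

Call:
send_rows(
  xyz=[
    [0.036, 0.0183, 0],
    [0.036, 0.0183, 0],
    [0.036, 0.0183, 0],
    [0.036, 0.0183, 0],
    [0.036, 0.0183, 0],
    [0.036, 0.0183, 0],
    [0.036, 0.0183, 0],
    [0.036, 0.0183, 0],
    [0.036, 0.0183, 0],
    [0, 0, 0],
    [0, 0, 0],
  ],
  rotation=[
    [0, 0, 0],
    [0, 0, 0],
    [0, 0, 0],
    [0, 0, 0],
    [0, 0, 0],
    [0, 0, 0],
    [0, 0, 0],
    [0, 0, 0],
    [0, 0, 0],
    [0, 0, 0],
    [0, 0, 0],
  ],
  jaw=[0.5, 0.5, 0.5, 0.5, 0.5, 0.5, 0.5, 0.5, 0.5, 0.5, 0.5],
)

```text
time_s: 49.9
tool_pos: [0.6866, 0.0166, 0.416]
tool_rot: [-179.9, -0.0, 96.0]
force: [-0.4, -1.0, -0.1]
grip_width: 0.0434
grasp_force: 0.0
```

```bash
python3 -c "
from h import *
st()"
```

```text
t 49.9 press [ 0.1443 -0.0057] z 0.4160 rot [-1.7987e+02 -2.0000e-02  9.5980e+01] q7 -12 F [-0.4 -1.  -0.1] w 0.0434 g 0.0
```

Now I grip the handle and slide the guard shut.

Call:
send_rows(
  xyz=[
    [0, 0, 0.045],
    [0, 0, 0.045],
    [0, 0, 0.036],
    [0, 0, 0],
    [0, 0, 0],
    [0, 0, 0],
    [0, 0, 0],
    [0, 0, 0],
    [0, 0, 0],
  ],
  rotation=[
    [0, 0, 0],
    [0, 0, 0],
    [0, 0, 0],
    [0, 0, 0],
    [0, 0, 0],
    [0, 0, 0],
    [0, 0, 0],
    [0, 0, 0],
    [0, 0, 0],
  ],
  jaw=[0.5, 0.5, 0.5, 0.5, 0, 0, 0, 0, 0],
  newtons=15,
)

```text
time_s: 50.8
tool_pos: [0.6873, 0.0151, 0.2933]
tool_rot: [179.8, 0.0, 95.8]
force: [1.1, 0.0, 3.3]
grip_width: 0.0139
grasp_force: 15.0
```

Call:
send_rows(
  xyz=[
    [0, -0.02, 0],
    [0, -0.02, 0],
    [0, -0.02, 0],
    [0, -0.02, 0],
    [0, -0.02, 0],
    [0, -0.02, 0],
    [0, -0.02, 0],
    [0, -0.02, 0],
    [0, -0.02, 0],
    [0, -0.02, 0],
    [0, -0.015, 0],
    [0, -0.006, 0],
    [0, -0.004, 0],
    [0, 0, 0],
  ],
  rotation=[
    [0, 0, 0],
    [0, 0, 0],
    [0, 0, 0],
    [0, 0, 0],
    [0, 0, 0],
    [0, 0, 0],
    [0, 0, 0],
    [0, 0, 0],
    [0, 0, 0],
    [0, 0, 0],
    [0, 0, 0],
    [0, 0, 0],
    [0, 0, 0],
    [0, 0, 0],
  ],
  jaw=[0, 0, 0, 0, 0, 0, 0, 0, 0, 0, 0, 0, 0, 0],
)

```text
time_s: 52.2
tool_pos: [0.464, -0.0073, 0.2931]
tool_rot: [179.8, 0.1, 95.8]
force: [2.3, 1.5, 7.7]
grip_width: 0.014
grasp_force: 15.0
```

```bash
python3 -c "
from h import *
st()"
```

```text
t 52.2 press [-0.0796 -0.0067] z 0.2931 rot [1.7978e+02 6.0000e-02 9.5800e+01] q7 0 F [2.3 1.5 7.7] w 0.0140 g 15.0
```

Call:
send_rows(
  xyz=[
    [0, -0.003, 0],
    [0, -0.002, 0],
    [0, 0, 0],
    [0, 0.001, 0],
    [0, 0, 0],
    [0, 0, 0],
    [0, 0, 0],
    [0, 0, -0.04],
    [0, 0, -0.04],
    [0, 0, -0.04],
    [-0.02, -0.03, 0],
    [-0.02, -0.03, 0],
    [-0.04, 0, 0],
    [-0.04, 0, 0],
    [-0.04, 0, 0],
    [-0.04, 0, 0],
    [-0.04, 0, 0],
    [-0.04, 0, 0],
    [-0.04, 0, 0],
    [0, 0, 0],
  ],
  rotation=[
    [0, 0, 0],
    [0, 0, 0],
    [0, 0, 0],
    [0, 0, 0],
    [0, 0, 0],
    [0, 0, 0],
    [0, 0, 0],
    [0, 0, 0],
    [0, 0, 0],
    [0, 0, 0],
    [0, 0, 0],
    [0, 0, 0],
    [0, 0, 0],
    [0, 0, 0],
    [0, 0, 0],
    [0, 0, 0],
    [0, 0, 0],
    [0, 0, 0],
    [0, 0, 0],
    [0, 0, 0],
  ],
  jaw=[0, 0, 0, 0, 0.4, 0.4, 0.4, 0.4, 0.4, 0.4, 0.4, 0.4, 0.4, 0.4, 0.4, 0.4, 0.4, 0.4, 0.4, 0.4],
)

```text
time_s: 54.2
tool_pos: [0.4293, -0.3387, 0.4094]
tool_rot: [-179.8, -0.1, 95.3]
force: [-0.9, 0.1, -0.8]
grip_width: 0.0348
grasp_force: 0.0
```

Call:
send_rows(
  xyz=[
    [-0.04, 0, 0],
    [-0.04, 0, 0],
    [-0.04, 0, 0],
    [-0.04, 0, 0],
    [-0.04, 0, 0],
    [0, 0, 0],
  ],
  rotation=[
    [0, 0, 0],
    [0, 0, 0],
    [0, 0, 0],
    [0, 0, 0],
    [0, 0, 0],
    [0, 0, 0],
  ],
  jaw=[0.4, 0.4, 0.4, 0.4, 0.4, 0.4],
)

```text
time_s: 54.8
tool_pos: [0.4492, -0.5368, 0.408]
tool_rot: [-179.8, -0.1, 95.4]
force: [-0.9, -0.3, -0.5]
grip_width: 0.0351
grasp_force: 0.0
```

```bash
python3 -c "
from h import *
st()
T=env.read_camera('top');S=env.read_camera('side')
bk=lambda b,h:b.sum(2)<3*50
r=disc(T,(304,206),22,.128,bk);print('handle',r,press(r[2]))
cv2.imwrite('pics/f.png',np.hstack([cv2.resize(T['image'][100:310,200:480],(400,300)),cv2.resize(S['image'][70:310,130:450],(400,300))]))"
```

```text
t 54.8 press [-0.1488 -0.5318] z 0.4080 rot [-1.7976e+02 -1.3000e-01  9.5410e+01] q7 44 F [-0.9 -0.3 -0.5] w 0.0351 g 0.0
handle (array([305.1, 207.9]), 213.5, array([0.4609, 0.0008, 0.128 ])) [-0.0819  0.0017]
```

View pics/f.png

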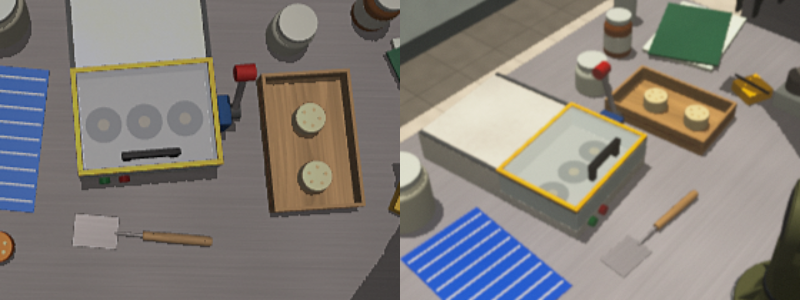

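The last pictures show both cheeses flat in the crate, the guard shut (handle at press x ≈ −0.08), the lever home and the robot clear.

```bash
python3 -c "
from cell import env
print(env.sign_off())"
```

```text
the job is handed in; nothing more can be done
None
```

I marked both cheeses that were on the mat with one full lever pull under the shut guard and laid them flat side by side in the crate; the guard is shut, the lever is home, and the job is handed in. One cheese was knocked off its die after the pull, and I picked it up from where it lay.

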